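# Nest the dip vessels on the warmer and set its dial

### The job

Get the dip warmer on the cart ready for movie night: nest the vessels in size order, with the wide crock standing flat in the steel pan that is on the warmer plate, and the narrow cup standing flat inside the crock, both upright and set down gently, not dropped. Only when everything is nested and released, turn the warmer's dial so that its white pointer line is at the one long, thick mark of the scale. Leave the pan on its plate and the other things on the cart where they are.

Things in the scene. Friction and masses are not known exactly. Their poses are not given: they have to be found in the camera images.
- pan: Open round steel pan, the largest vessel, loose, already standing on the warmer's plate: outer diameter 118, inner diameter 110, height 45, floor 4 thick; two bar loop handles reach 84 from its axis along its x and -x, 38 at most above its underside. Origin: centre of the underside, z up.
- crock: Open straight-sided white stoneware crock, the middle vessel, no handle: outer diameter 96, inner diameter 80 (wall 8), height 75, floor 6 thick, about 0.28 kg. It goes into the pan with 7 to spare all round and then stands 34 proud of the pan's rim; pinch its wall at the rim. Origin: centre of the underside, z up.
- cup: Open straight-sided white stoneware cup without handle, the smallest in diameter but tallest vessel: outer diameter 64, height 105, wall 4, floor 5 thick, about 0.16 kg. It goes into the crock with 8 to spare all round and then stands 36 proud of the crock's rim. Origin: centre of the underside, z up.
- warmer: White electric plate warmer, fixed to the cart, 170 (x) by 300 (y), top 50 above the cart. At its +y end a dark plate of diameter 124, 2 higher than the top; at its -y end (at x 0, y -85) the dial with a scale of seven black marks. Origin: centre of the underside on the cart top, z up.
- plate (a point): Centre of the top of the warmer's dark plate, on which the pan stands, 52 above the cart top; axes as the warmer's.
- dial_grip (a point): On the dial's vertical axis, at the height to grip (37 above the warmer's top). The dial is a black disc of diameter 64 with an upright grip bar 61 long, 14 wide, its top 7 above this point and its lower end at the disc, 23 below this point. The point's frame turns with the dial: x lies along the bar, and the white pointer line is on the bar's -x end; y lies across it (grip along y).
- dial (a joint): Angle of the dial in rad, 0 to 2.1, growing clockwise seen from above; at 0 the pointer is along the warmer's -x, at 1.4 it is at the long thick mark. The seven marks stand at 0, 0.35, 0.7, 1.05, 1.4, 1.75 and 2.1. It stays where it is left.
- dial_mark (a point): Middle of the long thick mark (24 by 6) on the warmer's top, 59 from the dial's axis. The other six marks are 7 by 2.5.
- coaster: Bystander: loose round cork coaster, diameter 100, 8 thick. Origin: centre of the underside.
- clicker: Bystander: loose red plastic fidget clicker, 60 by 40 by 24 high. Origin: centre of the underside.
- tin: Bystander: loose small steel tin with its hinged lid shut, 79 by 103 by 37 high. Origin: centre of the underside.

How it is judged:
On the way, in this order (a step that is already met when the one before it is completed fails the run):
1. crock flat in the pan on the plate and cup flat in the crock, let go and at rest (horizontal distance between pan and plate below 0.025 m and z of pan in the frame of plate below 0.006 m and angle between each of pan, crock, cup's own z axis and vertical below 0.08 rad and horizontal distance between crock and pan below 0.012 m and z of crock in the frame of pan between 0 and 0.009 m and horizontal distance between cup and crock below 0.013 m and z of cup in the frame of crock between 0.002 and 0.011 m and linear speed of each of crock, cup below 0.02 m/s and contact force between the fingers and cup below 0.05 N and contact force between the fingers and crock below 0.05 N), for 0.2 s.
2. dial pointer at the long mark (1.4 rad, within 0.09) (value of joint dial between 1.31 and 1.49 rad), for 0.2 s.
At the end, for the whole second after the job is handed in: The pan stands flat on the plate (within 25 mm of its centre), the crock flat on the pan's floor, the cup flat on the crock's floor, all upright within 0.08 rad and at rest, and the dial is within 0.09 rad of the long mark (1.31 to 1.49 rad) (all of step 2 and horizontal distance between pan and plate below 0.025 m and z of pan in the frame of plate below 0.006 m and angle between each of pan, crock, cup's own z axis and vertical below 0.08 rad and horizontal distance between crock and pan below 0.012 m and z of crock in the frame of pan between 0 and 0.009 m and horizontal distance between cup and crock below 0.013 m and z of cup in the frame of crock between 0.002 and 0.011 m and linear speed of each of pan, crock, cup below 0.02 m/s and velocity of joint dial between -0.05 and 0.05 rad/s); the robot touches nothing.
It fails at once if the coaster, clicker or tin is moved more than 30 mm (distance of any of coaster, clicker, tin from where it was at the start of the episode above 0.03 m).
It fails at once if the crock or the cup is dropped (falls free, reaching 0.5 m/s, which is over 13 mm) ((linear speed of crock above 0.5 m/s and contact force between crock and anything else below 0.01 N) or (linear speed of cup above 0.5 m/s and contact force between cup and anything else below 0.01 N)).
It fails at once if the crock or the cup is pushed or knocked hard into the vessel below (over 80 N) (contact force between crock and pan above 80 N or contact force between cup and crock above 80 N).
It also fails if it takes over 72 s, if anything falls off the work surface, if the arm or the gripper's body presses on something with over 40 N, if the wrist force passes 120 N, or if a joint passes its speed limit or range.

### The arm

A 6-joint arm with a two-finger parallel gripper is mounted at the origin on the work surface. World frame = base frame: x ahead of the robot, y to its left, z up, the work surface at z = 0. Lengths are in m, angles in rad, forces in N, time in s.
With the tool pointing down it reaches from about 0.275 to 0.725 m from the base axis. Payload 15.9 kg.
Tool frame: the origin (TCP) lies on the centre line of the jaws, within the pads' length; the fingertips stand 17 mm ahead of it and the grasp point (between the pads) lies 2 mm behind it (ctrl.tips_ahead is the distance from the TCP to the fingertips, in m); y points along the fingers, x is the direction in which the jaws open and shut, and the axes are right-handed (so a half turn about y gives the same grasp; the last joint's range is limited). The gripper opens to 85 mm and grips with 20 to 120 N. Pads are 22 mm wide; open, the fingers measure 114 mm over their backs; the gripper's body (76 mm by 85 mm) begins 54 mm behind the grasp point. The pads swing forward as they close: fully open they stand 13 mm farther back than shut.
Start: joints at [-1.307, 0.213, -0.034, 1.323, 0, 1.571], TCP at [0.13, -0.483, 0.225] pointing down, gripper open.
Joint ranges: [-2.98, 2.98], [-0.74, 1.72], [-1.14, 1.35], [-2.1, 2.04], [-1.57, 1.44], [-3.14, 3.14]. Speed limits (rad/s): [1.89, 1.89, 2.39, 2.57, 3.14, 3.14].

### API

Orientations are given as a rotation vector (axis times angle).
In Python, from plant import readout, capture, camera_params, ticket, ctrl gives the robot as it stands. The module is installed in compiled form; this text tells all that it offers.
- The arm moves only by the tool move_arm, never from a script. Its argument "rows" is a list of rows, each a list of 7 numbers: the shift along the world's x, y, z in m, then the turn, a rotation vector about the world's x, y, z in degrees, then the opening, from 0 (shut) to 1 (fully open). In form: [[dx, dy, dz, rx, ry, rz, fingers], ...]. A call has exactly 5 rows; each row is the pose to reach, as a shift and turn from the pose commanded when the call began; what a row does not reach only later rows make up. A row lasts 1/10 s, in which the tool goes at most 50 mm and 8.59 degrees, less where a joint would pass 70% of its speed; a pose out of reach is approached as far as the arm can. A call with a gripper value outside its range is refused whole. The fingers move at their own pace and stop on an object; "squeeze" is the grip in N (left out, the last holds). Time passes only in rows, so rows that repeat a pose let the fingers close, or fill a call up. It gives the time, the measured TCP pose, the force and the opening at its end, in the units of the state.
- readout.observe(): the state, without advancing time (a new reading comes with each control period).
- capture(name): name is "scene" or "top" or "wrist"; returns the picture (384x512x3 uint8, red, green, blue); there is no depth.
- camera_params(name): a dict with "intrinsics" (3x3 intrinsics, pixels), "world_from_camera" (4x4, takes a point from camera to world coordinates); the wrist camera has in their place "mount" (4x4, takes a point from camera to tool coordinates, whose origin is the TCP and whose axes are the tool frame's). Camera axes: x right, y down, z forward; pixel columns grow to the right and rows downward; lengths in m; the calibration is good to about 2 mm. A picture is of the moment at which its call begins: read the wrist's pose just before it. camera_params takes no time and is no camera call.
- ticket.close_job(): hands the job in, once; it reports no verdict.
The state is a dict: "clock": time; "qpos": joint angles; "dq": joint speeds; "tau": joint torques, N m; "ee_pos": TCP position; "ee_rot": TCP orientation; "force": force on the tool from outside, world axes, zero at the start; "moment": the same for the moment, N m; "finger_gap": finger opening in m.
Only numpy, scipy, OpenCV 4.12 (cv2) and the standard library are available. Lean on these libraries where they do the work, as an engineer would, in place of code of your own. Each camera call takes 0.05 s, during which the arm holds its last target. There are 200 camera calls.

## Working session

There is one attempt and no reset: what is moved stays moved. The work goes in short steps, Python scripts to look and compute and a tool call to move; the robot and the scene stay as the last step left them, time stands still between calls to the robot, and variables do not carry over. Pictures are saved under pics/ and viewed, about 8 in all and at most 12, crops included, and the job is handed in when it is done.

Besides the shell and the picture viewer there is one more tool, called as name(argument=value, ...), one argument or row to a line, values as JSON. move_arm: Moves the arm, as the interface text tells. Its arguments: {"type":"object","properties":{"rows":{"type":"array"},"squeeze":{"type":"number"}},"required":["rows"]}

```bash
mkdir -p pics
python3 - <<'E'
from plant import readout,capture,camera_params,ctrl
import cv2,numpy as np
np.set_printoptions(precision=4,suppress=True)
print(readout.observe(),ctrl.tips_ahead)
for n in("scene","top"):
    p=camera_params(n);print(n,p["intrinsics"],p["world_from_camera"])
    im=capture(n);cv2.imwrite(f"pics/{n}0.png",cv2.resize(im[:,:,::-1],(800,600),interpolation=cv2.INTER_CUBIC));np.save(f"{n}0.npy",im)
print(camera_params("wrist"))
E
```

```text
{'clock': 0.0, 'qpos': array([-1.307 ,  0.2133, -0.035 ,  1.3235,  0.    ,  1.5708]), 'dq': array([-0.0016,  0.0004, -0.001 ,  0.001 ,  0.0001, -0.0003]), 'tau': array([  0.0062, -68.615 ,  48.7124,   0.0173,   0.0005,  -0.    ]), 'ee_pos': array([ 0.1303, -0.4824,  0.2248]), 'ee_rot': array([-1.3218,  1.0133, -1.0119]), 'force': array([-0.3171,  0.4434, -0.2586]), 'moment': array([-0.015 ,  0.0291,  0.0058]), 'finger_gap': 0.08537163481858383} 0.017
scene [[414.6523   0.     256.0951]
 [  0.     414.6523 191.0851]
 [  0.       0.       1.    ]] [[ 0.5474  0.6571 -0.5183  1.0527]
 [ 0.8369 -0.4313  0.3371 -0.3517]
 [-0.002  -0.6182 -0.786   0.8749]
 [ 0.      0.      0.      1.    ]]
top [[403.787    0.     254.6727]
 [  0.     403.787  195.0008]
 [  0.       0.       1.    ]] [[ 0.0281 -0.9978  0.0599  0.4662]
 [-0.9996 -0.0284 -0.0045 -0.007 ]
 [ 0.0062 -0.0598 -0.9982  1.136 ]
 [ 0.      0.      0.      1.    ]]
{'intrinsics': array([[315.5101,   0.    , 254.4951],
       [  0.    , 315.5101, 189.6268],
       [  0.    ,   0.    ,   1.    ]]), 'mount': array([[ 1.    , -0.001 , -0.0002, -0.0012],
       [-0.0001, -0.2772,  0.9608, -0.149 ],
       [-0.001 , -0.9608, -0.2772,  0.0692],
       [ 0.    ,  0.    ,  0.    ,  1.    ]])}
```

View pics/top0.png

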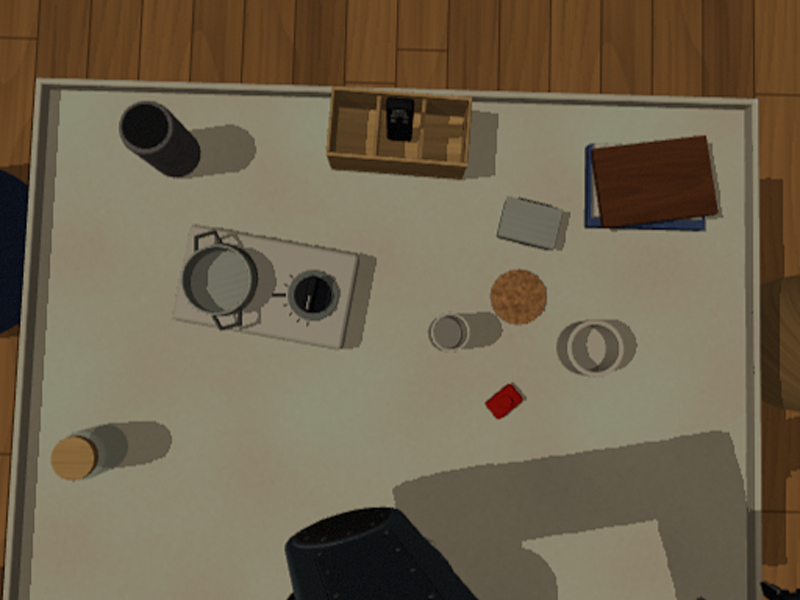

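View pics/scene0.png

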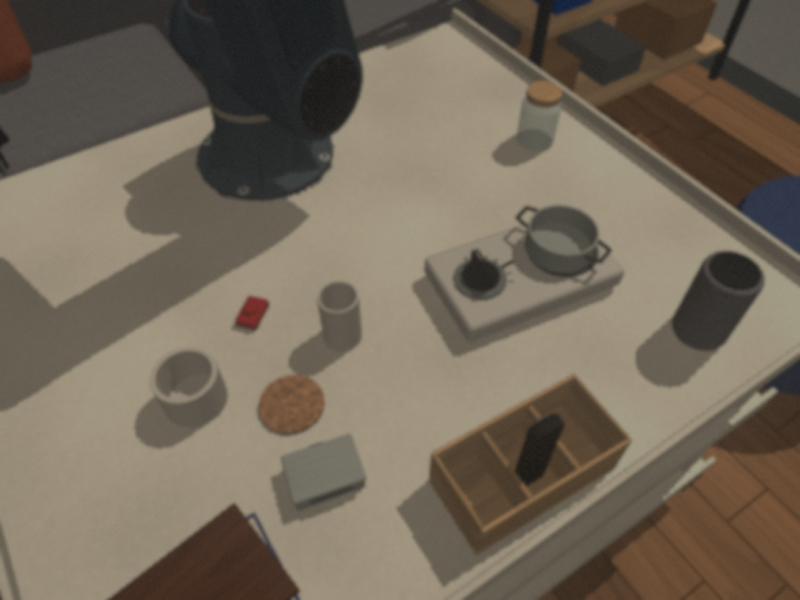

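The top view (800 px wide) shows the pan rim at about (220,280), the dial at (312,294) with the long mark on its left, the cup rim at (449,331), the crock rim at (595,347), the coaster at (518,296), the clicker at (504,401) and the tin at (530,222). The scene view agrees with this.

```bash
cat > h.py <<'E'
import numpy as np,cv2
from scipy.spatial.transform import Rotation as R
from plant import readout,capture,camera_params
np.set_printoptions(precision=4,suppress=True)
def cam(n,st=None):
    p=camera_params(n)
    if n!="wrist": return p["intrinsics"],p["world_from_camera"]
    T=np.eye(4);T[:3,:3]=R.from_rotvec(st["ee_rot"]).as_matrix();T[:3,3]=st["ee_pos"]
    return p["intrinsics"],T@p["mount"]
def ray(K,T,uv,z):
    uv=np.atleast_2d(uv).astype(float)
    d=np.c_[(uv[:,0]-K[0,2])/K[0,0],(uv[:,1]-K[1,2])/K[1,1],np.ones(len(uv))]@T[:3,:3].T
    o=T[:3,3];return o+d*((z-o[2])/d[:,2])[:,None]
def proj(K,T,P):
    c=(np.atleast_2d(P)-T[:3,3])@T[:3,:3];return c[:,:2]/c[:,2:]*[K[0,0],K[1,1]]+K[:2,2]
def circ(P):
    P=P[:,:2];A=np.c_[2*P,np.ones(len(P))];s=np.linalg.lstsq(A,(P**2).sum(1),rcond=None)[0]
    return s[:2],np.sqrt(s[2]+s[:2]@s[:2])
E
python3 - <<'E'
from h import *
K,T=cam("top");s=1.5625
for n,u,z in [("pan",(220,280),.097),("dial",(312,294),.094),("cup",(449,331),.105),("crock",(595,347),.075),("coaster",(518,296),.008),("clicker",(504,401),.024),("tin",(530,222),.037)]:
    print(n,ray(K,T,np.array(u)/s,z)[0])
w=[(193,226),(360,252),(343,348),(174,319)]
W=ray(K,T,np.array(w)/s,.05)[:,:2];print(W,W.mean(0),np.linalg.norm(np.diff(W,axis=0),axis=1))
im=np.load("top0.npy")[:,:,::-1]
a=cv2.resize(im[135:230,105:240],(800,563),interpolation=cv2.INTER_CUBIC)
cv2.imwrite("pics/warm.png",a)
E
```

```text
pan [0.561  0.2831 0.097 ]
dial [0.5424 0.131  0.094 ]
cup [ 0.4874 -0.0962  0.105 ]
crock [ 0.4681 -0.3449  0.075 ]
coaster [ 0.5557 -0.227   0.008 ]
clicker [ 0.3693 -0.2024  0.024 ]
tin [ 0.6846 -0.2403  0.037 ]
[[0.6579 0.3472]
 [0.6209 0.0564]
 [0.4543 0.0803]
 [0.4958 0.3721]] [0.5572 0.214 ] [0.2931 0.1684 0.2947]
```

View pics/warm.png

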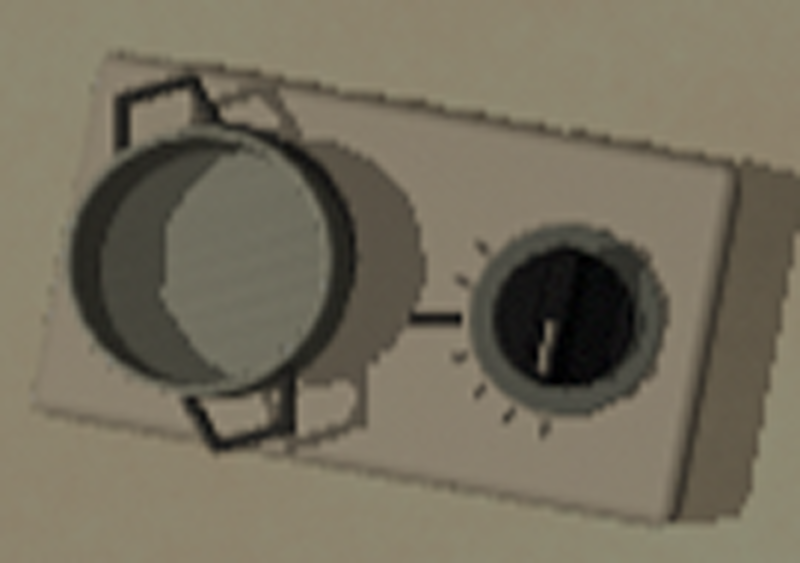

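The zoom shows the white pointer at (545,350), close to the first mark at (545,430), so the dial is near 0. The long mark is to the left at (435,319), and the pan sits on its plate with no crossing obstacles.

Run:
```python
from h import *
s=readout.observe();M=R.from_rotvec(s["ee_rot"]).as_matrix();print(M)
K,T=cam("wrist",s);print(T)
# rough rims by dark/bright edges in top view
Kt,Tt=cam("top");im=np.load("top0.npy");hsv=cv2.cvtColor(im,cv2.COLOR_RGB2HSV)
s=1.5625
# pan rim points from crop (scale 800/135)
f=135/800
P=np.array([(72,262),(213,125),(352,258),(210,392),(108,165),(310,165),(112,360),(310,357)])*f+[105,135]
print("pan",circ(ray(Kt,Tt,P,.097)))
P=np.array([(494,315),(565,246),(638,317),(566,386)])*f+[105,135]
print("dialtop",ray(Kt,Tt,P,.086))
bar=np.array([(577,262),(545,372)])*f+[105,135];b=ray(Kt,Tt,bar,.094);print(b,b.mean(0))
m=np.array([(410,319),(462,319)])*f+[105,135];print("mark",ray(Kt,Tt,m,.05))
m=np.array([(482,246),(461,280),(460,356),(480,391),(510,415),(545,429)])*f+[105,135];print("marks",circ(ray(Kt,Tt,m,.05)))
im2=im[:,:,::-1][185:250,265:415]
cv2.imwrite("pics/cc.png",cv2.resize(im2,(800,347),interpolation=cv2.INTER_CUBIC))
```

```text
[[ 0.2607 -0.0002  0.9654]
 [-0.9654  0.0009  0.2607]
 [-0.0009 -1.      0.    ]]
[[ 0.2598 -0.9278 -0.2679  0.1968]
 [-0.9657 -0.2498 -0.0712 -0.4633]
 [-0.0009  0.2772 -0.9608  0.3739]
 [ 0.      0.      0.      1.    ]]
pan (array([0.5622, 0.2838]), np.float64(0.06013298037594737))
dialtop [[0.5422 0.1615 0.086 ]
 [0.5735 0.1314 0.086 ]
 [0.5431 0.0982 0.086 ]
 [0.5118 0.1288 0.086 ]]
[[0.5658 0.1249 0.094 ]
 [0.5173 0.1371 0.094 ]] [0.5416 0.131  0.094 ]
mark [[0.5419 0.2053 0.05  ]
 [0.5425 0.1817 0.05  ]]
marks (array([0.5441, 0.1345]), np.float64(0.05087097070501217))
```

View pics/cc.png

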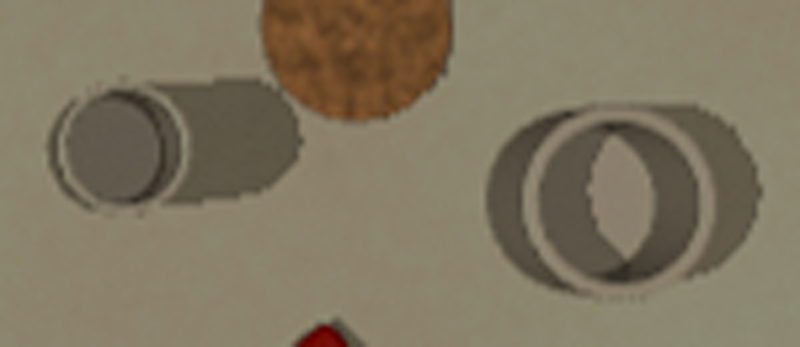

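move_arm(
  rows=[
    [0.03, 0.014, 0, 0, 0, 8.4, 1],
    [0.06, 0.028, 0, 0, 0, 16.8, 1],
    [0.1, 0.045, 0, 0, 0, 25.2, 1],
    [0.135, 0.062, 0, 0, 0, 33.6, 1],
    [0.165, 0.077, 0, 0, 0, 42, 1],
  ],
)

```text
clock: 0.6
ee_pos: [0.2968, -0.4046, 0.2251]
ee_rot: [-1.524, 0.445, -0.444]
force: [0.5, -0.7, -0.4]
finger_gap: 0.0854
```

move_arm(
  rows=[
    [0.03, 0.014, 0, 0, 0, 8.4, 1],
    [0.06, 0.028, 0, 0, 0, 16.8, 1],
    [0.1, 0.045, 0, 0, 0, 25.2, 1],
    [0.129, 0.06, 0, 0, 0, 32.9, 1],
    [0.129, 0.06, 0, 0, 0, 32.9, 1],
  ],
)

```text
clock: 1.1
ee_pos: [0.4271, -0.3437, 0.2245]
ee_rot: [-1.57, -0.006, 0.007]
force: [-0.1, -0.4, 1.0]
finger_gap: 0.0852
```

Run:
```python
from h import *
Kt,Tt=cam("top")
print(ray(Kt,Tt,[(381.25,222.7)],.075),ray(Kt,Tt,[(288.4,212.4)],.105))
s=readout.observe();print(s["ee_pos"],R.from_rotvec(s["ee_rot"]).as_matrix(),s["qpos"])
im=capture("wrist");np.save("w1.npy",im);cv2.imwrite("pics/w1.png",im[:,:,::-1]);np.save("s1.npy",np.r_[s["ee_pos"],s["ee_rot"]])
```

```text
[[ 0.4665 -0.3461  0.075 ]] [[ 0.4861 -0.0989  0.105 ]]
[ 0.4271 -0.3437  0.2245] [[ 1.     -0.0002 -0.0085]
 [ 0.0085  0.0011  1.    ]
 [-0.0002 -1.      0.0011]] [-0.6781  0.3149  0.0981  1.3549  0.0007  0.8842]
```

View pics/w1.png

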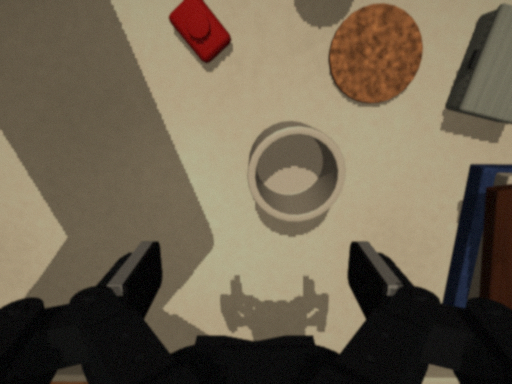

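The wrist view shows the crock rim with outer extents of 247 to 345 in columns and 126 to 221 in rows. The coaster, clicker and tin are clear of it.

Run:
```python
from h import *
v=np.load("s1.npy");K,T=cam("wrist",dict(ee_pos=v[:3],ee_rot=v[3:]))
im=np.load("w1.npy");g=cv2.cvtColor(im,cv2.COLOR_RGB2GRAY)
# radial edges: bright rim mask -> outermost/innermost points from centre
c=np.array([296,174.]);pts=[]
for a in np.arange(0,360,10):
    d=np.array([np.cos(np.radians(a)),np.sin(np.radians(a))])
    r=np.arange(30,58,.5);q=c+r[:,None]*d
    pr=cv2.remap(g,q[:,0:1].astype(np.float32),q[:,1:2].astype(np.float32),1).ravel().astype(float)
    gi=np.gradient(cv2.GaussianBlur(pr[:,None],(1,5),0).ravel())
    i=np.argmax(gi[:40]);pts.append(q[i])   # inner edge dark->bright
P=ray(K,T,np.array(pts),.075)
for _ in range(3):
    o,r=circ(P);e=np.abs(np.linalg.norm(P[:,:2]-o,axis=1)-r);P=P[e<max(.002,np.median(e)*2)]
print("inner rim",o,r,len(P))
Q=ray(K,T,[(247,173),(345,174),(296,126),(296,221)],.075);print(circ(Q),Q[:2,0].mean(),Q[2:,1].mean())
```

```text
inner rim [ 0.4659 -0.3437] 0.04005379124164607 36
(array([ 0.4659, -0.3439]), np.float64(0.04751355079509158)) 0.4658564263006224 -0.3438949691609568
```

move_arm(
  rows=[
    [-0.005, 0, -0.03, 0, 0, -0.4, 0.6],
    [-0.005, 0, -0.07, 0, 0, -0.4, 0.6],
    [-0.005, 0, -0.11, 0, 0, -0.4, 0.6],
    [-0.005, 0, -0.145, 0, 0, -0.4, 0.6],
    [-0.005, 0, -0.16, 0, 0, -0.4, 0.6],
  ],
  squeeze=60,
)

```text
clock: 1.65
ee_pos: [0.4168, -0.345, 0.0621]
ee_rot: [-1.568, 0.01, -0.005]
force: [-0.1, 0.1, 0.8]
finger_gap: 0.0513
```

move_arm(
  rows=[
    [0, 0, 0, 0, 0, 0, 0.6],
    [0, 0, 0, 0, 0, 0, 0.3],
    [0, 0, 0, 0, 0, 0, 0],
    [0, 0, 0, 0, 0, 0, 0],
    [0, 0, 0, 0, 0, 0, 0],
  ],
)

```text
clock: 2.15
ee_pos: [0.4204, -0.3465, 0.0668]
ee_rot: [-1.573, 0.004, -0.007]
force: [2.1, -1.0, 6.8]
finger_gap: 0.0045
```

move_arm(
  rows=[
    [0, 0, 0, 0, 0, 0, 0],
    [0, 0, 0, 0, 0, 0, 0],
    [0, 0, 0, 0, 0, 0, 0],
    [0, 0, 0.004, 0, 0, 0, 0],
    [0, 0, 0.01, 0, 0, 0, 0],
  ],
)

```text
clock: 2.65
ee_pos: [0.419, -0.3455, 0.0756]
ee_rot: [-1.57, 0.006, -0.005]
force: [-1.0, 0.5, -2.7]
finger_gap: 0.0043
```

move_arm(
  rows=[
    [0, 0, 0.02, 0, 0, 0, 0],
    [0, 0, 0.045, 0, 0, 0, 0],
    [0, 0, 0.075, 0, 0, 0, 0],
    [0, 0, 0.105, 0, 0, 0, 0],
    [0, 0, 0.13, 0, 0, 0, 0],
  ],
)

```text
clock: 3.15
ee_pos: [0.4192, -0.3456, 0.2074]
ee_rot: [-1.571, 0.005, -0.006]
force: [0.5, -0.5, -3.5]
finger_gap: 0.0043
```

Run:
```python
from h import *
s=readout.observe();print(s["ee_pos"],s["ee_rot"],s["force"],s["moment"],s["finger_gap"])
im=capture("scene");w=capture("wrist");np.save("w2.npy",w);np.save("s2.npy",np.r_[s["ee_pos"],s["ee_rot"]])
a=cv2.resize(im[140:300,40:200],(400,400),interpolation=cv2.INTER_CUBIC);b=cv2.resize(w,(400,300))
b=cv2.copyMakeBorder(b,0,100,0,0,0);cv2.imwrite("pics/s2.png",np.hstack([a,b])[:,:,::-1])
```

```text
[ 0.4192 -0.3456  0.2074] [-1.5714  0.0049 -0.0057] [ 0.4918 -0.4757 -3.4721] [-0.0787  0.0273 -0.0204] 0.004341639985375897
```

View pics/s2.png

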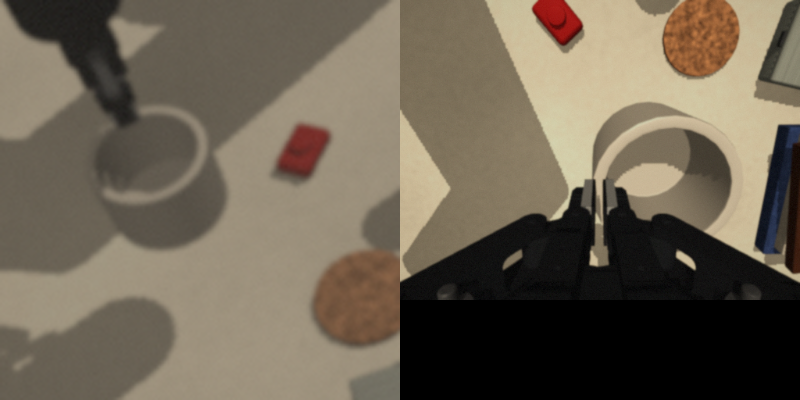

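The crock is held by its near wall and lifted clear, and it may be sagging a little. I'll estimate the tilt from the inner rim circle.

Run:
```python
from h import *
v=np.load("s2.npy");K,T=cam("wrist",dict(ee_pos=v[:3],ee_rot=v[3:]));g=cv2.cvtColor(np.load("w2.npy"),cv2.COLOR_RGB2GRAY)
c0=np.array([v[0]+.046,v[1],.216])
uv=proj(K,T,[c0+.04*np.array([np.cos(a),np.sin(a),0]) for a in np.radians(range(0,360,10))]);c=proj(K,T,c0)[0];print("c",c)
pts=[]
for p in uv:
    d=p-c;f=np.arange(.75,1.25,.01);q=c+f[:,None]*d
    pr=cv2.remap(g,q[:,0:1].astype(np.float32),q[:,1:2].astype(np.float32),1).ravel().astype(float)
    gi=np.gradient(cv2.GaussianBlur(pr[:,None],(1,5),0).ravel());i=np.argmax(gi)
    if gi[i]>3: pts.append(q[i])
pts=np.array(pts);o=T[:3,3];d=np.c_[(pts-K[:2,2])/K[0,0],np.ones(len(pts))]@T[:3,:3].T
g0=np.array([v[0]+.002,v[1],.216])
for t in np.radians([-4,0,4,8,12,16]):
    for t2 in np.radians([-4,0,4]):
        n=R.from_euler("xyz",[t2,t,0]).as_matrix();P=o+d*((g0-o)@n[:,2]/(d@n[:,2]))[:,None]
        P=(P-g0)@n;
        for _ in range(4):
            cc,r=circ(P);e=np.linalg.norm(P[:,:2]-cc,axis=1)-r
            P=P[np.abs(e)<max(.0015,2*np.median(np.abs(e)))]
        print(np.degrees([t,t2]).round(),cc,r,len(P),e.std())
```

```text
c [351.6165 249.2489]
[-4. -4.] [0.0379 0.0052] 0.03796764197454363 22 0.0007331177313261655
[-4.  0.] [0.0377 0.0053] 0.038059942488661604 23 0.0005077247157833961
[-4.  4.] [0.0374 0.0051] 0.03857353535968589 22 0.0004432094131483702
[ 0. -4.] [0.039  0.0032] 0.03947385651099511 22 0.0005551485737400179
[0. 0.] [0.0386 0.0028] 0.039945245710381994 23 0.0004347110247216412
[0. 4.] [0.0384 0.0027] 0.04027801902222271 25 0.000457664490881704
[ 4. -4.] [0.0403 0.0007] 0.041491017365776074 23 0.0005335060062193156
[4. 0.] [0.04   0.0005] 0.04177457019222523 23 0.00023180066793492682
[4. 4.] [ 0.0394 -0.0001] 0.042612486983177496 24 0.000529759198349274
[ 8. -4.] [ 0.042  -0.0021] 0.04383124810280895 22 0.0004672323256153645
[8. 0.] [ 0.0416 -0.0021] 0.04404644532350454 25 0.0005385566250792963
[8. 4.] [ 0.0413 -0.003 ] 0.044842538299269874 22 0.0005957637870779376
[12. -4.] [ 0.0437 -0.0045] 0.045941045885712906 22 0.0007312411306475117
[12.  0.] [ 0.0438 -0.0054] 0.046805463952773976 26 0.0009504701326438787
[12.  4.] [ 0.0427 -0.0067] 0.048295865419082866 23 0.0010069955806587781
[16. -4.] [ 0.0465 -0.0082] 0.04935210244344118 24 0.0012344161229275456
[16.  0.] [ 0.0465 -0.0084] 0.04975352551658102 26 0.001451194977722735
[16.  4.] [ 0.0464 -0.0096] 0.05095903392041703 27 0.0019314629595307052
```

move_arm(
  rows=[
    [0.002, 0.01, 0, 0, 0, 0, 0],
    [0.007, 0.035, 0, 0, 0, 0, 0],
    [0.014, 0.07, 0, 0, 0, 0, 0],
    [0.022, 0.11, 0, 0, 0, 0, 0],
    [0.03, 0.15, 0, 0, 0, 0, 0],
  ],
)

```text
clock: 3.75
ee_pos: [0.4484, -0.1934, 0.2037]
ee_rot: [-1.57, 0.008, -0.004]
force: [0.7, 0.1, -3.0]
finger_gap: 0.0045
```

move_arm(
  rows=[
    [0.008, 0.04, 0, 0, 0, 0, 0],
    [0.016, 0.08, 0, 0, 0, 0, 0],
    [0.024, 0.12, 0, 0, 0, 0, 0],
    [0.032, 0.16, 0, 0, 0, 0, 0],
    [0.04, 0.2, 0, 0, 0, 0, 0],
  ],
)

```text
clock: 4.25
ee_pos: [0.4882, 0.0066, 0.2039]
ee_rot: [-1.571, 0.007, -0.003]
force: [0.9, -0.4, -3.4]
finger_gap: 0.0045
```

move_arm(
  rows=[
    [0.008, 0.04, 0, 0, 0, 0, 0],
    [0.016, 0.08, 0, 0, 0, 0, 0],
    [0.024, 0.12, 0, 0, 0, 0, 0],
    [0.03, 0.15, 0, 0, 0, 0, 0],
    [0.033, 0.175, 0, 0, 0, 0, 0],
  ],
)

```text
clock: 4.75
ee_pos: [0.5211, 0.1815, 0.2035]
ee_rot: [-1.571, 0.006, -0.002]
force: [0.1, -0.4, -2.8]
finger_gap: 0.0045
```

Run:
```python
from h import *
s=readout.observe();print(s["ee_pos"],s["ee_rot"],s["force"],s["finger_gap"],s["dq"])
w=capture("wrist");np.save("w3.npy",w);np.save("s3.npy",np.r_[s["ee_pos"],s["ee_rot"]])
cv2.imwrite("pics/w3.png",cv2.resize(w[:,:,::-1],(800,600)))
```

```text
[0.5211 0.1815 0.2035] [-1.5714  0.0064 -0.0021] [ 0.1033 -0.3541 -2.8492] 0.004528279817357613 [ 0.4033  0.2124  0.2966  0.0855 -0.0032  0.4062]
```

View pics/w3.png

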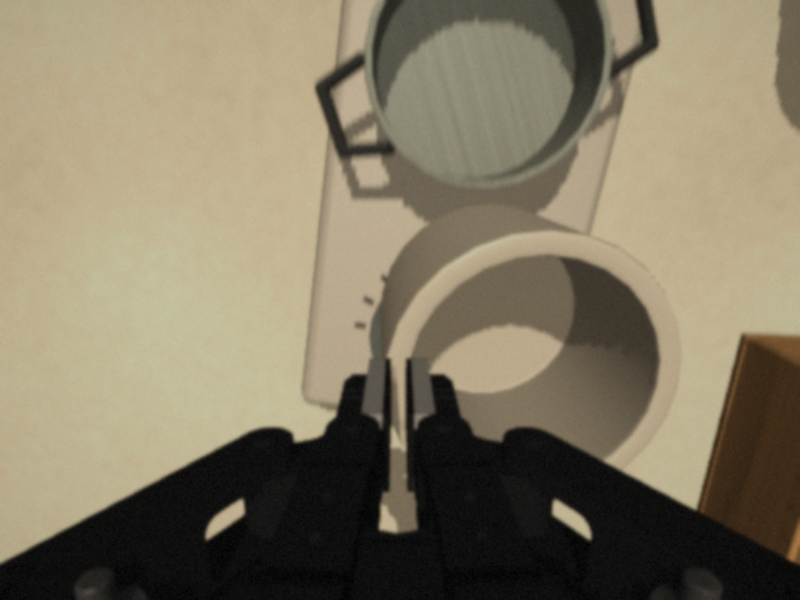

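In this view the pan rim runs from (366,55) through (490,187) to (612,55). The crock's rim is at the lower right, with its inner right edge near (658,355).

Run:
```python
from h import *
v=np.load("s3.npy");K,T=cam("wrist",dict(ee_pos=v[:3],ee_rot=v[3:]));g=cv2.cvtColor(np.load("w3.npy"),cv2.COLOR_RGB2GRAY)
def edges(c0,r,sign,lo=.85,hi=1.15):
    uv=proj(K,T,[np.array(c0)+r*np.array([np.cos(a),np.sin(a),0]) for a in np.radians(range(0,360,6))]);c=proj(K,T,c0)[0];pts=[]
    for p in uv:
        f=np.arange(lo,hi,.004);q=c+f[:,None]*(p-c)
        if (q<2).any() or (q[:,0]>509).any() or (q[:,1]>381).any(): continue
        pr=cv2.remap(g,q[:,0:1].astype(np.float32),q[:,1:2].astype(np.float32),1).ravel().astype(float)
        gi=sign*np.gradient(cv2.GaussianBlur(pr[:,None],(1,7),0).ravel());i=np.argmax(gi)
        if gi[i]>1.5: pts.append(q[i])
    P=ray(K,T,np.array(pts),c0[2])
    for _ in range(5):
        o,r=circ(P);e=np.linalg.norm(P[:,:2]-o,axis=1)-r;P=P[np.abs(e)<max(.0012,2*np.median(np.abs(e)))]
    return o,r,len(P),e.std()
print("pan in",edges([.562,.284,.097],.055,1))
print("pan out",edges([.562,.284,.097],.059,-1))
z=v[2]+.0085
print("crock in",edges([v[0]+.042,v[1]+.001,z],.04,1))
print("crock out",edges([v[0]+.042,v[1]+.001,z],.048,-1))
print(circ(ray(K,T,np.array([(366,55),(490,187),(612,55)])/1.5625,.097)))
```

```text
pan in (array([0.5611, 0.282 ]), np.float64(0.0568421425218834), 26, np.float64(0.002466022879290489))
pan out (array([0.5647, 0.2906]), np.float64(0.055799392009174574), 23, np.float64(0.0017880717077659023))
crock in (array([0.5614, 0.1853]), np.float64(0.03921364956530358), 35, np.float64(0.00045644797111110843))
crock out (array([0.5635, 0.1822]), np.float64(0.04921067312143698), 19, np.float64(0.00048173410291848314))
(array([0.5632, 0.2944]), np.float64(0.05814327497609067))
```

```bash
cat >> h.py <<'E'
def edges(g,K,T,c0,r,sign,lo=.85,hi=1.15,it=2):
    c0=np.array(c0,float)
    for _ in range(it):
        uv=proj(K,T,[c0+r*np.array([np.cos(a),np.sin(a),0]) for a in np.radians(range(0,360,6))]);c=proj(K,T,c0)[0];pts=[]
        for p in uv:
            q=c+np.arange(lo,hi,.004)[:,None]*(p-c)
            if (q<2).any() or (q[:,0]>509).any() or (q[:,1]>381).any(): continue
            pr=cv2.remap(g,q[:,0:1].astype(np.float32),q[:,1:2].astype(np.float32),1).ravel().astype(float)
            gi=sign*np.gradient(cv2.GaussianBlur(pr[:,None],(1,7),0).ravel());i=np.argmax(gi)
            if gi[i]>.8: pts.append(q[i])
        P=ray(K,T,np.array(pts),c0[2])
        for _ in range(5):
            o,rr=circ(P);e=np.linalg.norm(P[:,:2]-o,axis=1)-rr;P=P[np.abs(e)<max(.0012,2*np.median(np.abs(e)))]
        c0[:2]=o
    return o,rr,len(P),e.std()
E
python3 - <<'E'
from h import *
K,T=cam("top");g=cv2.cvtColor(np.load("top0.npy"),cv2.COLOR_RGB2GRAY)
print("top pan in",edges(g,K,T,[.562,.284,.097],.055,1))
print("top crock out",edges(g,K,T,[.466,-.344,.075],.048,-1), "in",edges(g,K,T,[.466,-.344,.075],.040,1))
s=readout.observe();w=capture("wrist");print(s["ee_pos"],s["dq"][:2],s["clock"])
K,T=cam("wrist",s);g=cv2.cvtColor(w,cv2.COLOR_RGB2GRAY)
np.save("w3.npy",w);np.save("s3.npy",np.r_[s["ee_pos"],s["ee_rot"]])
for y in(.284,.292):
  for n,r,sg in(("in",.055,1),("out",.059,1),("out",.059,-1)): print(n,sg,edges(g,K,T,[.563,y,.097],r,sg,.9,1.1))
z=s["ee_pos"][2]+.0085
print(edges(g,K,T,[s["ee_pos"][0]+.042,s["ee_pos"][1]+.001,z],.04,1))
cv2.imwrite("pics/w3b.png",cv2.resize(w[:180,200:440,::-1],(800,600),interpolation=cv2.INTER_CUBIC))
E
```

```text
top pan in (array([0.5631, 0.2834]), np.float64(0.061343809648300184), 41, np.float64(0.000562074978170142))
top crock out (array([ 0.4671, -0.3443]), np.float64(0.047211304465584955), 39, np.float64(0.0004073210410067911)) in (array([ 0.4672, -0.3443]), np.float64(0.0399071705612133), 58, np.float64(0.0004936299224502844))
[0.5213 0.1842 0.2033] [-0.0535 -0.0227] 4.8
in 1 (array([0.5622, 0.2927]), np.float64(0.05496574184185053), 39, np.float64(0.0001919255999095165))
out 1 (array([0.5621, 0.2853]), np.float64(0.05623622682228863), 28, np.float64(0.0016728946198253708))
out -1 (array([0.563, 0.283]), np.float64(0.056885708232655645), 25, np.float64(0.0033925373420149096))
in 1 (array([0.5622, 0.2926]), np.float64(0.05496424463345368), 38, np.float64(0.0002287032756676154))
out 1 (array([0.5622, 0.2926]), np.float64(0.05495682014996248), 37, np.float64(0.00021573262807159452))
out -1 (array([0.5622, 0.2937]), np.float64(0.058529955739931534), 22, np.float64(0.00030000149309083416))
(array([0.5618, 0.1892]), np.float64(0.03865762145461498), 42, np.float64(0.00047484635598099047))
```

View pics/w3b.png

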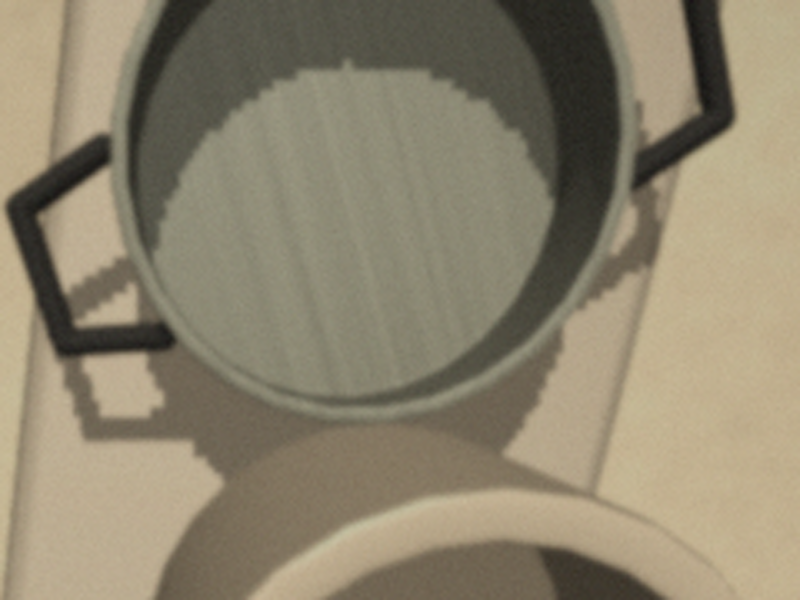

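The static close view shows the pan rim centred near (370,150) in the crop, with an excellent circle fit. However, it disagrees with the top view by 9 mm in y, so I'll cross-check using the dial marks both cameras see.

Run:
```python
from h import *
Kt,Tt=cam("top");f=135/800
m=(np.array([(545,429),(510,415),(480,391)])+.5)*f+[104.5,134.5];print("top marks",ray(Kt,Tt,m,.05)[:,:2])
# w3 view (first) marks; moving a little -> use saved static view instead
v=np.load("s3.npy");K,T=cam("wrist",dict(ee_pos=v[:3],ee_rot=v[3:]));g=cv2.cvtColor(np.load("w3.npy"),cv2.COLOR_RGB2GRAY)
x0,y0=215,165;roi=g[y0:225,x0:252];bl=cv2.morphologyEx(roi,cv2.MORPH_BLACKHAT,np.ones((9,9)))
n,l,st,ce=cv2.connectedComponentsWithStats((bl>40).astype(np.uint8))
for i in range(1,n):
    if st[i,4]>3: print("wrist",ce[i]+[x0,y0],st[i,4],ray(K,T,[ce[i]+[x0,y0]],.05)[0,:2])
for c in([.5622,.2926],[.562,.284]):
    P=[[c[0]+.059*np.cos(a),c[1]+.059*np.sin(a),.097] for a in np.radians([0,90,180,270])]
    print("top crop px",((proj(Kt,Tt,P)-[104.5,134.5])/f).round())
# live top view: same crop
t=capture("top");np.save("t4.npy",t)
```

```text
top marks [[0.4947 0.1434]
 [0.5006 0.1595]
 [0.5111 0.1735]]
wrist [250.1818 171.    ] 22 [0.5151 0.1874]
wrist [235.1364 196.7273] 22 [0.4998 0.161 ]
wrist [230.1304 212.3043] 23 [0.4943 0.1444]
top crop px [[200. 127.]
 [ 58. 258.]
 [187. 397.]
 [329. 265.]]
top crop px [[219. 128.]
 [ 78. 259.]
 [207. 398.]
 [349. 266.]]
```

The marks agree between the cameras within 1 mm. The top view's apparent right edge was the pan's outer wall, so I'll use the wrist value: pan at (.562, .2925). Next I'll get the held crock's centre and tilt from rim points in the wrist and top views together.

Run:
```python
from h import *
from scipy.optimize import least_squares
v=np.load("s3.npy")
cams=[]
K,T=cam("wrist",dict(ee_pos=v[:3],ee_rot=v[3:]));cams.append((K,T,cv2.cvtColor(np.load("w3.npy"),cv2.COLOR_RGB2GRAY)))
K,T=cam("top");cams.append((K,T,cv2.cvtColor(np.load("t4.npy"),cv2.COLOR_RGB2GRAY)))
c0=np.array([v[0]+.042,v[1]+.002,v[2]+.0085])
def pts(K,T,g,r,sign,rng):
    c=proj(K,T,c0)[0];out=[]
    for a in np.radians(rng):
        p=proj(K,T,c0+r*np.array([np.cos(a),np.sin(a),0]))[0];q=c+np.arange(.86,1.14,.004)[:,None]*(p-c)
        pr=cv2.remap(g,q[:,0:1].astype(np.float32),q[:,1:2].astype(np.float32),1).ravel().astype(float)
        gi=sign*np.gradient(cv2.GaussianBlur(pr[:,None],(1,7),0).ravel());i=np.argmax(gi)
        if gi[i]>1: out.append(q[i])
    return np.array(out)
obs=[(0,.04,pts(*cams[0],.04,1,range(-60,150,6))),(0,.048,pts(*cams[0],.048,-1,range(-20,100,6)))]
for use in("wrist","both"):
    O=list(obs)
    if use=="both":O+=[(1,.04,pts(*cams[1],.04,1,range(-180,180,10)))]
    def f(p):
        n=R.from_euler("xyz",[p[3],p[4],0]).as_matrix();c=p[:3];e=[]
        for i,r,q in O:
            K,T,_=cams[i];o=T[:3,3];d=np.c_[(q-K[:2,2])/K[0,0],np.ones(len(q))]@T[:3,:3].T
            P=o+d*((c-o)@n[:,2]/(d@n[:,2]))[:,None];e.append(np.linalg.norm(P-c,axis=1)-r)
        return np.concatenate(e)
    s=least_squares(f,np.r_[c0,0,0],loss="soft_l1",f_scale=.0007,x_scale=[.01]*3+[.1]*2)
    print(use,s.x[:3]-v[:3],np.degrees(s.x[3:]),np.median(np.abs(f(s.x))))
x=cv2.resize(cams[1][2][140:235,130:265],(800,563),interpolation=cv2.INTER_CUBIC);cv2.imwrite("pics/t4.png",x)
print(v[:3],proj(*cams[1][:2],c0))
```

```text
wrist [0.0436 0.0018 0.    ] [ 0.1517 -1.2283] 0.0001930522445906871
both [0.0431 0.0018 0.0006] [ 0.6603 -1.4694] 0.00032121664366429464
[0.5213 0.1842 0.2033] [[169.2952 174.5021]]
```

The fit gives the crock centre at TCP + (.043, .002), a tilt under 1.5°, and the rim at TCP height, so it slipped about 8 mm in the grip. I'll raise the squeeze and move over the pan.

move_arm(
  rows=[
    [0, 0.005, 0, 0, 0, 0, 0],
    [0, 0.03, 0, 0, 0, 0, 0],
    [-0.001, 0.065, 0, 0, 0, 0, 0],
    [-0.0025, 0.09, 0, 0, 0, 0, 0],
    [-0.0025, 0.106, 0, 0, 0, 0, 0],
  ],
  squeeze=100,
)

```text
clock: 5.4
ee_pos: [0.5193, 0.2863, 0.2049]
ee_rot: [-1.571, 0.006, -0.005]
force: [-0.2, -0.8, -2.3]
finger_gap: 0.0021
```

move_arm(
  rows=[
    [0, 0, 0, 0, 0, 0, 0],
    [0, 0, 0, 0, 0, 0, 0],
    [0, 0, -0.006, 0, 0, 0, 0],
    [0, 0, -0.013, 0, 0, 0, 0],
    [0, 0, -0.02, 0, 0, 0, 0],
  ],
)

```text
clock: 5.9
ee_pos: [0.5199, 0.2846, 0.1845]
ee_rot: [-1.571, 0.006, -0.006]
force: [0.3, 0.7, -3.0]
finger_gap: 0.0024
```

Run:
```python
from h import *
s=readout.observe();print(s["ee_pos"],s["force"],s["moment"],s["finger_gap"])
K,T=cam("wrist",s);w=capture("wrist");g=cv2.cvtColor(w,cv2.COLOR_RGB2GRAY);p=s["ee_pos"]
for dz in(0,.0085):print("in",edges(g,K,T,p+[.0433,.0018,dz],.04,1))
print("pan in",edges(g,K,T,[.562,.2925,.097],.055,1,.93,1.07),"out",edges(g,K,T,[.562,.2925,.097],.059,-1,.93,1.07))
cv2.imwrite("pics/w5.png",cv2.resize(w[:,:,::-1],(800,600)))
```

```text
[0.5199 0.2846 0.1845] [ 0.2752  0.7477 -2.9969] [-0.0004  0.144  -0.013 ] 0.00237292628129762
in (array([0.5628, 0.2849]), np.float64(0.04080669731828464), 42, np.float64(0.0003283295807547792))
in (array([0.5603, 0.2889]), np.float64(0.03848491666344825), 37, np.float64(0.0002448146827057344))
pan in (array([0.5621, 0.2929]), np.float64(0.05510321560039494), 31, np.float64(0.00033254160793168486)) out (array([0.5622, 0.2932]), np.float64(0.05829286865942914), 30, np.float64(0.0003966966539159071))
```

View pics/w5.png

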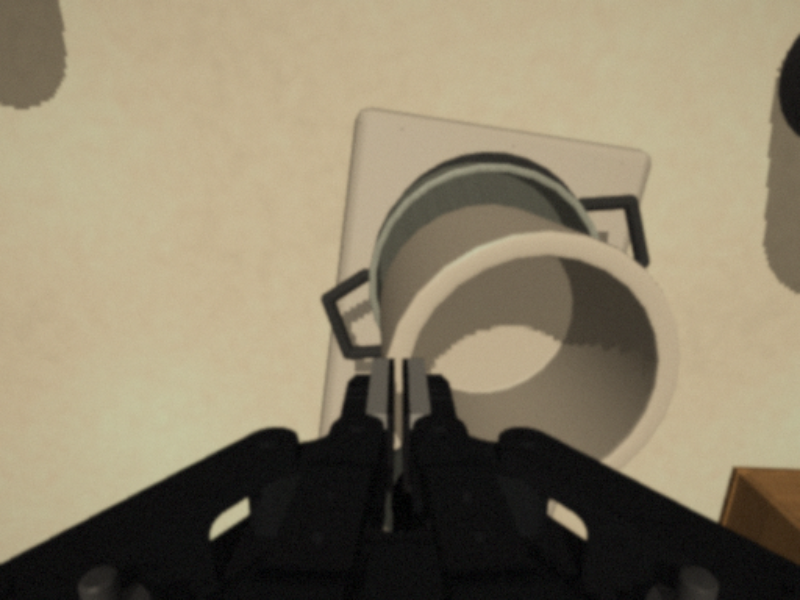

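The pan centre is confirmed at (.562, .293), and the crock in the grip is centred at about (.5625, .2865). I'll shift +6.5 mm in y, then lower in stages.

move_arm(
  rows=[
    [0, 0.003, 0, 0, 0, 0, 0],
    [0, 0.0065, 0, 0, 0, 0, 0],
    [0, 0.0065, -0.002, 0, 0, 0, 0],
    [0, 0.0065, -0.005, 0, 0, 0, 0],
    [0, 0.0065, -0.008, 0, 0, 0, 0],
  ],
)

```text
clock: 6.45
ee_pos: [0.5199, 0.2919, 0.1771]
ee_rot: [-1.571, 0.005, -0.005]
force: [0.5, -0.5, -3.4]
finger_gap: 0.0024
```

Run:
```python
from h import *
s=readout.observe();print(s["ee_pos"],s["force"],s["moment"],s["finger_gap"])
K,T=cam("wrist",s);w=capture("wrist");g=cv2.cvtColor(w,cv2.COLOR_RGB2GRAY);p=s["ee_pos"]
for dz in(0,.002):print("in",edges(g,K,T,p+[.0433,.0018,dz],.04,1))
print("pan in",edges(g,K,T,[.562,.2925,.097],.055,1,.93,1.07),"out",edges(g,K,T,[.562,.2925,.097],.059,-1,.93,1.07))
```

```text
[0.5199 0.2919 0.1771] [ 0.4744 -0.5384 -3.4044] [0.0067 0.1291 0.037 ] 0.0023560341204608443
in (array([0.5632, 0.293 ]), np.float64(0.0402436537390567), 41, np.float64(0.0004297091536492381))
in (array([0.5623, 0.2933]), np.float64(0.04013711276123434), 39, np.float64(0.0002244568048493764))
pan in (array([0.562 , 0.2934]), np.float64(0.05469444267250996), 31, np.float64(0.0003408404863628306)) out (array([0.5625, 0.2932]), np.float64(0.05841399451019468), 26, np.float64(0.0003661747188804992))
```

move_arm(
  rows=[
    [0, 0, -0.008, 0, 0, 0, 0],
    [0, 0, -0.016, 0, 0, 0, 0],
    [0, 0, -0.024, 0, 0, 0, 0],
    [0, 0, -0.031, 0, 0, 0, 0],
    [0, 0, -0.036, 0, 0, 0, 0],
  ],
)

```text
clock: 7.0
ee_pos: [0.5196, 0.2917, 0.1404]
ee_rot: [-1.571, 0.006, -0.005]
force: [-0.1, -0.7, -2.3]
finger_gap: 0.0021
```

move_arm(
  rows=[
    [0, 0, -0.001, 0, 0, 0, 0],
    [0, 0, -0.002, 0, 0, 0, 0],
    [0, 0, -0.003, 0, 0, 0, 0],
    [0, 0, -0.004, 0, 0, 0, 0],
    [0, 0, -0.005, 0, 0, 0, 0],
  ],
)

```text
clock: 7.5
ee_pos: [0.52, 0.2919, 0.1364]
ee_rot: [-1.571, 0.005, -0.006]
force: [0.4, 0.3, -3.1]
finger_gap: 0.0024
```

move_arm(
  rows=[
    [0, 0, -0.001, 0, 0, 0, 0],
    [0, 0, -0.002, 0, 0, 0, 0],
    [0, 0, -0.003, 0, 0, 0, 0],
    [0, 0, -0.0035, 0, 0, 0, 0],
    [0, 0, -0.004, 0, 0, 0, 0],
  ],
)

```text
clock: 8.0
ee_pos: [0.5199, 0.2918, 0.1323]
ee_rot: [-1.571, 0.005, -0.005]
force: [-0.6, 0.2, -3.7]
finger_gap: 0.0022
```

move_arm(
  rows=[
    [0, 0, -0.0005, 0, 0, 0, 0],
    [0, 0, -0.001, 0, 0, 0, 0],
    [0, 0, -0.0015, 0, 0, 0, 0],
    [0, 0, -0.002, 0, 0, 0, 0],
    [0, 0, -0.0025, 0, 0, 0, 0],
  ],
)

```text
clock: 8.5
ee_pos: [0.5199, 0.2918, 0.1298]
ee_rot: [-1.571, 0.005, -0.005]
force: [1.3, -0.1, -2.7]
finger_gap: 0.0022
```

move_arm(
  rows=[
    [0, 0, -0.0005, 0, 0, 0, 0],
    [0, 0, -0.001, 0, 0, 0, 0],
    [0, 0, -0.0015, 0, 0, 0, 0],
    [0, 0, -0.002, 0, 0, 0, 0],
    [0, 0, -0.0025, 0, 0, 0, 0],
  ],
)

```text
clock: 9.0
ee_pos: [0.5199, 0.2918, 0.1273]
ee_rot: [-1.571, 0.005, -0.005]
force: [-0.3, -0.0, -2.3]
finger_gap: 0.0025
```

move_arm(
  rows=[
    [0, 0, -0.0005, 0, 0, 0, 0],
    [0, 0, -0.001, 0, 0, 0, 0],
    [0, 0, -0.0015, 0, 0, 0, 0],
    [0, 0, -0.002, 0, 0, 0, 0],
    [0, 0, -0.0025, 0, 0, 0, 0],
  ],
)

```text
clock: 9.5
ee_pos: [0.5199, 0.2918, 0.1248]
ee_rot: [-1.571, 0.005, -0.005]
force: [-0.2, -0.1, -1.1]
finger_gap: 0.0021
```

move_arm(
  rows=[
    [0, 0, -0.0004, 0, 0, 0, 0],
    [0, 0, -0.0008, 0, 0, 0, 0],
    [0, 0, -0.0012, 0, 0, 0, 0],
    [0, 0, -0.0016, 0, 0, 0, 0],
    [0, 0, -0.002, 0, 0, 0, 0],
  ],
)

```text
clock: 10.0
ee_pos: [0.5198, 0.292, 0.123]
ee_rot: [-1.57, 0.005, -0.005]
force: [-4.5, -0.9, 6.6]
finger_gap: 0.0024
```

Contact reads about 10 N at the expected height. Releasing.

move_arm(
  rows=[
    [0, 0, 0.0005, 0, 0, 0, 0.05],
    [0, 0, 0.0005, 0, 0, 0, 0.2],
    [0, 0, 0.0005, 0, 0, 0, 0.4],
    [0, 0, 0.0005, 0, 0, 0, 0.5],
    [0, 0, 0.0005, 0, 0, 0, 0.5],
  ],
)

```text
clock: 10.5
ee_pos: [0.52, 0.2918, 0.1234]
ee_rot: [-1.571, 0.005, -0.005]
force: [0.0, -0.5, 0.1]
finger_gap: 0.043
```

move_arm(
  rows=[
    [0, 0, 0.015, 0, 0, 0, 0.5],
    [0, 0, 0.04, 0, 0, 0, 0.5],
    [0, 0, 0.07, 0, 0, 0, 0.5],
    [0, 0, 0.1, 0, 0, 0, 0.6],
    [0, 0, 0.12, 0, 0, 0, 0.8],
  ],
)

```text
clock: 11.0
ee_pos: [0.5202, 0.292, 0.2456]
ee_rot: [-1.57, 0.004, -0.007]
force: [0.9, -0.1, -0.6]
finger_gap: 0.064
```

Run:
```python
from h import *
s=readout.observe();print(s["ee_pos"],s["force"],s["finger_gap"],s["dq"][:2])
K,T=cam("wrist",s);w=capture("wrist");g=cv2.cvtColor(w,cv2.COLOR_RGB2GRAY)
for z in(.131,):print("in",edges(g,K,T,[.562,.293,z],.04,1),"out",edges(g,K,T,[.562,.293,z],.048,-1))
print("pan in",edges(g,K,T,[.562,.2925,.097],.055,1,.93,1.07),"out",edges(g,K,T,[.562,.2925,.097],.059,-1,.93,1.07))
cv2.imwrite("pics/w6.png",cv2.resize(w[:,:,::-1],(800,600)))
K,T=cam("top");t=cv2.cvtColor(np.load("top0.npy"),cv2.COLOR_RGB2GRAY)
print("cup out",edges(t,K,T,[.486,-.099,.105],.032,-1),"in",edges(t,K,T,[.486,-.099,.105],.028,1))
```

```text
[0.5202 0.292  0.2456] [ 0.8651 -0.1145 -0.6325] 0.06401099599685221 [0.0002 0.0181]
in (array([0.5612, 0.294 ]), np.float64(0.04025455315994367), 60, np.float64(0.0002728377798280035)) out (array([0.5614, 0.2939]), np.float64(0.04766005582538509), 44, np.float64(0.00021117668376245547))
pan in (array([0.562 , 0.2936]), np.float64(0.05460583290757891), 39, np.float64(0.00032450062849622655)) out (array([0.5633, 0.2917]), np.float64(0.05973885230083949), 32, np.float64(0.00059442533158546))
cup out (array([ 0.4863, -0.0975]), np.float64(0.03135610102999044), 34, np.float64(0.00046500257280857364)) in (array([ 0.4864, -0.0972]), np.float64(0.027820614584953236), 54, np.float64(0.0005386363983488357))
```

View pics/w6.png

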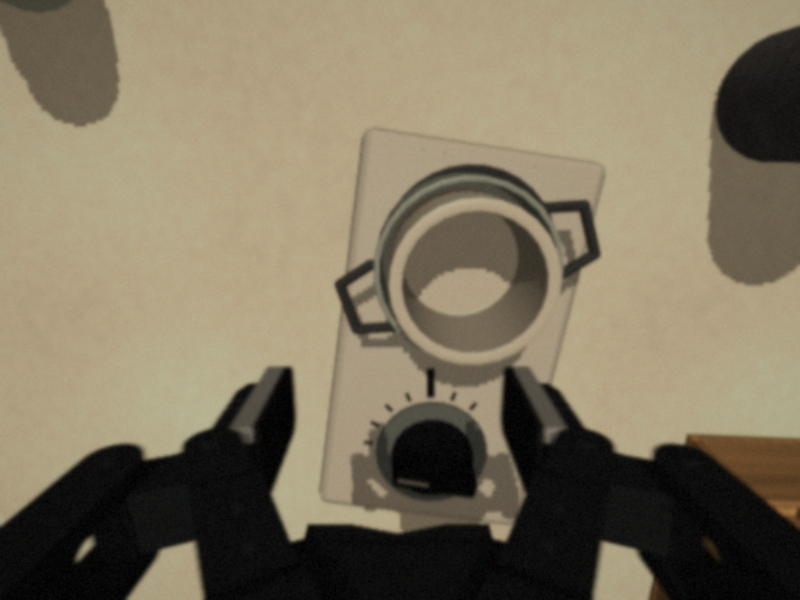

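The crock is seated flat in the pan, centred within 1 mm. Now going to the cup at (.486, -.097).

move_arm(
  rows=[
    [-0.001, -0.015, 0, 0, 0, 0, 1],
    [-0.005, -0.05, 0, 0, 0, 0, 1],
    [-0.009, -0.095, 0, 0, 0, 0, 1],
    [-0.013, -0.14, 0, 0, 0, 0, 1],
    [-0.017, -0.185, 0, 0, 0, 0, 1],
  ],
)

```text
clock: 11.55
ee_pos: [0.5018, 0.1046, 0.2425]
ee_rot: [-1.571, 0.006, -0.004]
force: [1.4, -0.7, 0.4]
finger_gap: 0.0853
```

move_arm(
  rows=[
    [-0.004, -0.045, -0.005, 0, 0, 0, 1],
    [-0.008, -0.09, -0.01, 0, 0, 0, 1],
    [-0.012, -0.13, -0.015, 0, 0, 0, 1],
    [-0.015, -0.17, -0.02, 0, 0, 0, 1],
    [-0.017, -0.2, -0.02, 0, 0, 0, 1],
  ],
)

```text
clock: 12.05
ee_pos: [0.4842, -0.0957, 0.2221]
ee_rot: [-1.571, 0.008, -0.005]
force: [0.5, 0.5, -0.1]
finger_gap: 0.0852
```

move_arm(
  rows=[
    [0, -0.003, 0, 0, 0, 0, 1],
    [0, -0.004, 0, 0, 0, 0, 1],
    [0, -0.004, 0, 0, 0, 0, 1],
    [0, -0.004, 0, 0, 0, 0, 1],
    [0, -0.004, 0, 0, 0, 0, 1],
  ],
)

```text
clock: 12.55
ee_pos: [0.486, -0.0964, 0.2233]
ee_rot: [-1.571, 0.004, -0.004]
force: [0.1, 0.3, 0.5]
finger_gap: 0.0853
```

Run:
```python
from h import *
s=readout.observe();print(s["ee_pos"],s["ee_rot"],s["force"],s["finger_gap"],s["dq"][:2])
K,T=cam("wrist",s);w=capture("wrist");np.save("w7.npy",w);g=cv2.cvtColor(w,cv2.COLOR_RGB2GRAY)
print("cup out",edges(g,K,T,[.4863,-.0973,.105],.032,-1),"in",edges(g,K,T,[.4863,-.0973,.105],.028,1))
```

```text
[ 0.486  -0.0964  0.2233] [-1.5708  0.0042 -0.0043] [0.1361 0.2769 0.4548] 0.0852974978248405 [-0.0033  0.0019]
cup out (array([ 0.4858, -0.0961]), np.float64(0.03131680713833915), 37, np.float64(0.00038811050718291665)) in (array([ 0.4859, -0.0962]), np.float64(0.027947447994112442), 60, np.float64(0.00024284984358022312))
```

move_arm(
  rows=[
    [0, 0, -0.03, 0, 0, 0, 1],
    [0, 0, -0.065, 0, 0, 0, 1],
    [0, 0, -0.1, 0, 0, 0, 1],
    [0, 0, -0.12, 0, 0, 0, 1],
    [0, 0, -0.128, 0, 0, 0, 1],
  ],
  squeeze=50,
)

```text
clock: 13.1
ee_pos: [0.4847, -0.0965, 0.0935]
ee_rot: [-1.57, 0.007, -0.003]
force: [0.1, 0.8, -0.1]
finger_gap: 0.0851
```

move_arm(
  rows=[
    [0, 0, 0, 0, 0, 0, 0.9],
    [0, 0, 0, 0, 0, 0, 0.8],
    [0, 0, 0, 0, 0, 0, 0.7],
    [0, 0, 0, 0, 0, 0, 0.5],
    [0, 0, 0, 0, 0, 0, 0.5],
  ],
)

```text
clock: 13.6
ee_pos: [0.485, -0.0974, 0.0971]
ee_rot: [-1.572, 0.006, -0.005]
force: [-18.7, 1.6, 34.2]
finger_gap: 0.0427
```

move_arm(
  rows=[
    [0, 0, 0, 0, 0, 0, 0.5],
    [0, 0, 0, 0, 0, 0, 0.5],
    [0, 0, 0.003, 0, 0, 0, 0.5],
    [0, 0, 0.008, 0, 0, 0, 0.5],
    [0, 0, 0.015, 0, 0, 0, 0.5],
  ],
)

```text
clock: 14.1
ee_pos: [0.486, -0.0972, 0.1109]
ee_rot: [-1.571, 0.005, -0.006]
force: [0.4, 0.1, -0.6]
finger_gap: 0.0426
```

The gap closed to 43 mm, narrower than the cup, so the fingertips slid off the rim. Raising and looking.

move_arm(
  rows=[
    [0, 0, 0.02, 0, 0, 0, 0.5],
    [0, 0, 0.05, 0, 0, 0, 0.5],
    [0, 0, 0.08, 0, 0, 0, 0.7],
    [0, 0, 0.1, 0, 0, 0, 0.9],
    [0, 0, 0.11, 0, 0, 0, 1],
  ],
)

```text
clock: 14.6
ee_pos: [0.4867, -0.0973, 0.2225]
ee_rot: [-1.571, 0.003, -0.007]
force: [0.1, 0.5, -0.2]
finger_gap: 0.0831
```

Run:
```python
from h import *
s=readout.observe();print(s["ee_pos"],s["ee_rot"],s["force"],s["finger_gap"],s["dq"][:2])
K,T=cam("wrist",s);w=capture("wrist");np.save("w8.npy",w);g=cv2.cvtColor(w,cv2.COLOR_RGB2GRAY)
print("cup out",edges(g,K,T,[.4863,-.0973,.105],.032,-1),"in",edges(g,K,T,[.4863,-.0973,.105],.028,1))
a=np.hstack([cv2.resize(x[:,:,::-1],(400,300)) for x in (np.load("w7.npy"),w)]);sc=capture("scene")
cv2.imwrite("pics/w8.png",np.vstack([a,np.hstack([cv2.resize(sc[150:300,120:320,::-1],(400,300)),np.zeros((300,400,3),np.uint8)])]))
```

```text
[ 0.4867 -0.0973  0.2225] [-1.5713  0.0032 -0.0074] [ 0.1361  0.4911 -0.2184] 0.08307534035069551 [ 0.0013 -0.0053]
cup out (array([ 0.4858, -0.0963]), np.float64(0.03141065372452206), 36, np.float64(0.00037878587369989734)) in (array([ 0.4858, -0.0962]), np.float64(0.028011893712232623), 60, np.float64(0.0002805701784126987))
```

View pics/w8.png

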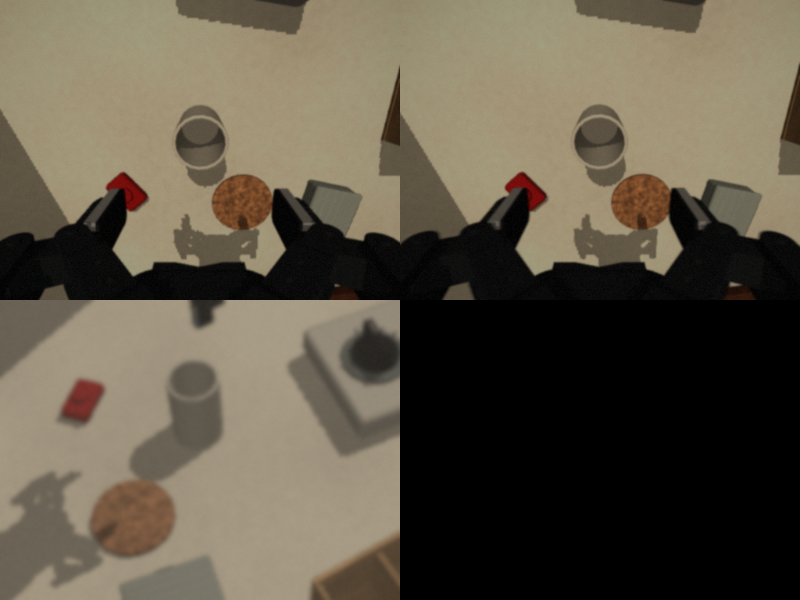

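The cup has not moved (view 10: same place, upright). I'll pinch its wall at the near side, as I did with the crock.

move_arm(
  rows=[
    [-0.015, 0.001, -0.01, 0, 0, 0, 0.7],
    [-0.031, 0.001, -0.03, 0, 0, 0, 0.5],
    [-0.031, 0.001, -0.06, 0, 0, 0, 0.45],
    [-0.031, 0.001, -0.085, 0, 0, 0, 0.45],
    [-0.031, 0.001, -0.1, 0, 0, 0, 0.45],
  ],
  squeeze=70,
)

```text
clock: 15.2
ee_pos: [0.4532, -0.0959, 0.1174]
ee_rot: [-1.57, 0.008, -0.003]
force: [1.1, 0.3, -0.3]
finger_gap: 0.0386
```

move_arm(
  rows=[
    [0, 0, -0.015, 0, 0, 0, 0.45],
    [0, 0, -0.025, 0, 0, 0, 0.45],
    [0, 0, -0.028, 0, 0, 0, 0.45],
    [0, 0, -0.028, 0, 0, 0, 0.45],
    [0, 0, -0.028, 0, 0, 0, 0.3],
  ],
)

```text
clock: 15.7
ee_pos: [0.4552, -0.0963, 0.0927]
ee_rot: [-1.571, 0.005, -0.006]
force: [-0.1, -0.4, 0.7]
finger_gap: 0.026
```

move_arm(
  rows=[
    [0, 0, 0, 0, 0, 0, 0.15],
    [0, 0, 0, 0, 0, 0, 0],
    [0, 0, 0, 0, 0, 0, 0],
    [0, 0, 0, 0, 0, 0, 0],
    [0, 0, 0, 0, 0, 0, 0],
  ],
)

```text
clock: 16.2
ee_pos: [0.4554, -0.0963, 0.0929]
ee_rot: [-1.571, 0.004, -0.006]
force: [0.8, 0.2, 6.3]
finger_gap: 0.0021
```

move_arm(
  rows=[
    [0, 0, 0, 0, 0, 0, 0],
    [0, 0, 0.002, 0, 0, 0, 0],
    [0, 0, 0.005, 0, 0, 0, 0],
    [0, 0, 0.01, 0, 0, 0, 0],
    [0, 0, 0.015, 0, 0, 0, 0],
  ],
)

```text
clock: 16.7
ee_pos: [0.4548, -0.0962, 0.1077]
ee_rot: [-1.571, 0.005, -0.005]
force: [-1.0, -0.6, -0.7]
finger_gap: 0.0019
```

move_arm(
  rows=[
    [0, 0, 0.005, 0, 0, 0, 0],
    [0, 0, 0.012, 0, 0, 0, 0],
    [0, 0, 0.02, 0, 0, 0, 0],
    [0, 0, 0.025, 0, 0, 0, 0],
    [0, 0, 0.025, 0, 0, 0, 0],
  ],
)

```text
clock: 17.2
ee_pos: [0.4554, -0.0963, 0.1332]
ee_rot: [-1.571, 0.004, -0.006]
force: [-0.8, 0.0, -1.9]
finger_gap: 0.0024
```

Run:
```python
from h import *
s=readout.observe();p=s["ee_pos"];print(p,s["ee_rot"],s["force"],s["moment"],s["finger_gap"],s["dq"][:2])
K,T=cam("wrist",s);w=capture("wrist");np.save("w9.npy",w);g=cv2.cvtColor(w,cv2.COLOR_RGB2GRAY)
for z in(.105,p[2]+.005,p[2]+.012):print(z,edges(g,K,T,[.486,-.0962,z],.028,1,.7,1.3,4))
sc=capture("scene");a=cv2.resize(w[:,:,::-1],(400,300));cv2.imwrite("pics/w9.png",np.hstack([a,cv2.resize(sc[130:280,120:320,::-1],(400,300))]))
```

```text
[ 0.4554 -0.0963  0.1332] [-1.5711  0.0043 -0.0063] [-0.8452  0.022  -1.9422] [ 0.0181  0.0689 -0.05  ] 0.0023774377701951126 [0.0014 0.0115]
0.105 (array([ 0.4821, -0.0919]), np.float64(0.031139540764138048), 23, np.float64(0.0011979647097192351))
0.13816144736068053 (array([ 0.4842, -0.1001]), np.float64(0.029840824663416057), 42, np.float64(0.00030782245726823843))
0.14516144736068054 (array([ 0.4825, -0.0968]), np.float64(0.028676780186910906), 39, np.float64(0.00034932436547260273))
```

View pics/w9.png

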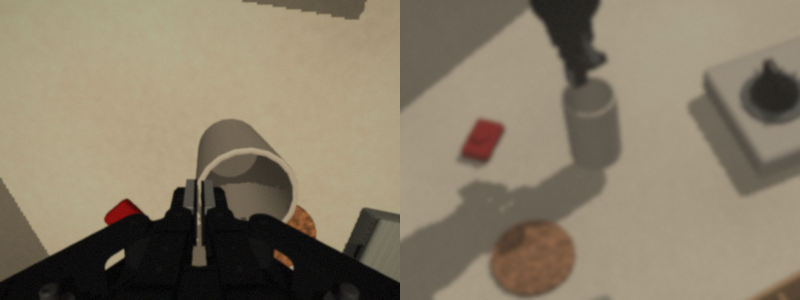

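The cup is lifted and upright in both views. Raising it and carrying it to above the crock.

move_arm(
  rows=[
    [0, 0, 0.02, 0, 0, 0, 0],
    [0, 0, 0.05, 0, 0, 0, 0],
    [0, 0, 0.08, 0, 0, 0, 0],
    [0, 0, 0.11, 0, 0, 0, 0],
    [0, 0, 0.13, 0, 0, 0, 0],
  ],
)

```text
clock: 17.8
ee_pos: [0.4551, -0.0962, 0.264]
ee_rot: [-1.571, 0.004, -0.006]
force: [0.1, -0.1, -0.5]
finger_gap: 0.0022
```

move_arm(
  rows=[
    [0.003, 0.015, 0, 0, 0, 0, 0],
    [0.01, 0.05, 0, 0, 0, 0, 0],
    [0.018, 0.09, 0, 0, 0, 0, 0],
    [0.026, 0.13, 0, 0, 0, 0, 0],
    [0.034, 0.17, 0, 0, 0, 0, 0],
  ],
)

```text
clock: 18.3
ee_pos: [0.4888, 0.0754, 0.262]
ee_rot: [-1.571, 0.006, -0.005]
force: [0.7, -0.0, -1.6]
finger_gap: 0.0026
```

move_arm(
  rows=[
    [0.008, 0.04, 0, 0, 0, 0, 0],
    [0.016, 0.08, 0, 0, 0, 0, 0],
    [0.024, 0.12, 0, 0, 0, 0, 0],
    [0.034, 0.16, 0, 0, 0, 0, 0],
    [0.04, 0.19, 0, 0, 0, 0, 0],
  ],
)

```text
clock: 18.8
ee_pos: [0.5289, 0.2661, 0.2615]
ee_rot: [-1.571, 0.005, -0.004]
force: [1.9, -0.5, -0.5]
finger_gap: 0.0021
```

move_arm(
  rows=[
    [0.003, 0.018, 0, 0, 0, 0, 0],
    [0.0035, 0.025, 0, 0, 0, 0, 0],
    [0.0035, 0.028, 0, 0, 0, 0, 0],
    [0.0035, 0.028, 0, 0, 0, 0, 0],
    [0.0035, 0.028, 0, 0, 0, 0, 0],
  ],
)

```text
clock: 19.3
ee_pos: [0.5324, 0.2909, 0.2626]
ee_rot: [-1.571, 0.006, -0.006]
force: [-0.4, -0.8, -1.0]
finger_gap: 0.0023
```

```bash
cat > fit.py <<'E'
from h import *
from scipy.optimize import least_squares
def fitrim(w,s,off,ri,ro,ai=range(-60,150,6),ao=range(-20,100,6)):
    v=s["ee_pos"];K,T=cam("wrist",s);g=cv2.cvtColor(w,cv2.COLOR_RGB2GRAY);c0=v+np.array(off)
    for it in range(2):
        O=[]
        for r,sign,rng in((ri,1,ai),(ro,-1,ao)):
            c=proj(K,T,c0)[0];out=[]
            for a in np.radians(rng):
                p=proj(K,T,c0+r*np.array([np.cos(a),np.sin(a),0]))[0];q=c+np.arange(.86,1.14,.004)[:,None]*(p-c)
                pr=cv2.remap(g,q[:,0:1].astype(np.float32),q[:,1:2].astype(np.float32),1).ravel().astype(float)
                gi=sign*np.gradient(cv2.GaussianBlur(pr[:,None],(1,7),0).ravel());i=np.argmax(gi)
                if gi[i]>1: out.append(q[i])
            O.append((r,np.array(out)))
        def f(p):
            n=R.from_euler("xyz",[p[3],p[4],0]).as_matrix();c=p[:3];o=T[:3,3];e=[]
            for r,q in O:
                d=np.c_[(q-K[:2,2])/K[0,0],np.ones(len(q))]@T[:3,:3].T
                P=o+d*((c-o)@n[:,2]/(d@n[:,2]))[:,None];e.append(np.linalg.norm(P-c,axis=1)-r)
            return np.concatenate(e)
        sol=least_squares(f,np.r_[c0,0,0],loss="soft_l1",f_scale=.0005,x_scale=[.01]*3+[.1]*2);c0=sol.x[:3]
    return sol.x[:3],np.degrees(sol.x[3:]),np.median(np.abs(f(sol.x))),[len(q) for _,q in O]
E
python3 - <<'E'
from fit import *
s=readout.observe();p=s["ee_pos"];w=capture("wrist");print(p,s["ee_rot"],s["force"],s["finger_gap"],s["dq"][:2],s["clock"])
for dz in(.008,.013):print(fitrim(w,s,[.029,0,dz],.028,.032))
K,T=cam("wrist",s);g=cv2.cvtColor(w,cv2.COLOR_RGB2GRAY)
print("crock",edges(g,K,T,[.5613,.294,.131],.04,1,.9,1.1),edges(g,K,T,[.5613,.294,.131],.048,-1,.9,1.1))
cv2.imwrite("pics/w10.png",cv2.resize(w[:,:,::-1],(800,600)))
E
```

```text
[0.5324 0.2909 0.2626] [-1.5708  0.0058 -0.0061] [-0.35   -0.7714 -1.0238] 0.0023297022979016755 [-0.0032 -0.0013] 19.3
(array([0.5619, 0.2889, 0.2667]), array([ 0.5403, -9.1321]), np.float64(0.0001845520539211845), [33, 12])
(array([0.5619, 0.289 , 0.2671]), array([ 0.2994, -9.1139]), np.float64(0.0001698024428286246), [33, 10])
crock (array([0.5611, 0.2942]), np.float64(0.04019830654571377), 37, np.float64(0.0002548984519722696)) (array([0.5614, 0.2937]), np.float64(0.04785361710869584), 37, np.float64(0.0004059195121905929))
```

Run:
```python
from fit import *
s=dict(ee_pos=np.array([.4554,-.0963,.1332]),ee_rot=np.array([-1.5711,.0043,-.0063]));w=np.load("w9.npy")
c,t,e,n=fitrim(w,s,[.029,0,.008],.028,.032);print(c-s["ee_pos"],t,e,n)
K,T=cam("wrist",s);Ks,Ts=cam("scene");ng=np.r_[0:360:30]
for th in(0,-5,-9):
    M=R.from_euler("y",th,degrees=True).as_matrix()
    b=[c+M@np.array([.032*np.cos(a),.032*np.sin(a),-.105]) for a in np.radians(ng)];rm=[c+M@np.array([.032*np.cos(a),.032*np.sin(a),0]) for a in np.radians(ng)]
    q=proj(K,T,b)*400/512;print(th,"wrist base L,T,R",q.min(0),q[:,0].max())
    f=lambda P:(proj(Ks,Ts,P)-[120,130])*2+[400,0]
    q,r=f(b),f(rm);print("scene rim L,T,R",r.min(0),r[:,0].max(),"base L,B,R",q[:,0].min(),q[:,1].max(),q[:,0].max())
```

```text
[ 0.0297 -0.0019  0.0035] [  2.9037 -10.4897] 0.00018339275782701045 [35, 14]
0 wrist base L,T,R [197.9559 118.6032] 258.39769457054115
scene rim L,T,R [560.591   78.9825] 615.9839704671036 base L,B,R 569.6040587469241 174.16896138368793 620.5976881161682
-5 wrist base L,T,R [206.6398 118.5951] 267.74060869785654
scene rim L,T,R [560.746   80.3839] 615.8904116487938 base L,B,R 573.2423349343485 177.9543613569811 624.2686483094903
-9 wrist base L,T,R [213.6303 118.6808] 275.3244646021891
scene rim L,T,R [560.9051  81.5751] 615.777051394065 base L,B,R 576.1457158098185 180.6477902178803 627.1604449163331
```

The base silhouette (left edge 197, top about 119) matches an upright cup, so the rim-only tilt figure of about -9° isn't trustworthy. Offsets from the upright assumption are (.029, -.001). Shifting +3.5 mm in y, then rechecking.

move_arm(
  rows=[
    [0, 0.0015, 0, 0, 0, 0, 0],
    [0, 0.0035, 0, 0, 0, 0, 0],
    [0, 0.0035, -0.005, 0, 0, 0, 0],
    [0, 0.0035, -0.01, 0, 0, 0, 0],
    [0, 0.0035, -0.014, 0, 0, 0, 0],
  ],
)

```text
clock: 19.85
ee_pos: [0.5322, 0.2952, 0.2475]
ee_rot: [-1.571, 0.006, -0.005]
force: [-0.0, -0.3, -1.3]
finger_gap: 0.0028
```

Run:
```python
from h import *
s=readout.observe();p=s["ee_pos"];w=capture("wrist");print(p,s["force"])
K,T=cam("wrist",s);g=cv2.cvtColor(w,cv2.COLOR_RGB2GRAY)
for z in(.012,.015):print("cup in",edges(g,K,T,p+[.029,-.001,z],.028,1,.88,1.12)," crock out",edges(g,K,T,[.5613,.294,.131],.048,-1,.9,1.1))
def pc(c,r,z):
    q=proj(K,T,[[c[0]+r*np.cos(a),c[1]+r*np.sin(a),z] for a in np.linspace(0,6.283,40)]);return (q*1.5625).astype(np.int32)
im=cv2.resize(w[:,:,::-1],(800,600)).copy()
cv2.polylines(im,[pc([p[0]+.029,p[1]-.001],.032,p[2]+.012-.105)],True,(0,0,255),1)
cv2.polylines(im,[pc([.5612,.294],.04,.131)],True,(0,255,0),1)
cv2.imwrite("pics/w11.png",im)
```

```text
[0.5322 0.2952 0.2475] [-0.0003 -0.3038 -1.2683]
cup in (array([0.5596, 0.2951]), np.float64(0.02838907194084026), 46, np.float64(0.000292237571593536))  crock out (array([0.5613, 0.2943]), np.float64(0.04743524013921439), 30, np.float64(0.0002481507133258902))
cup in (array([0.5589, 0.2967]), np.float64(0.02779718885814396), 44, np.float64(0.0003587316538909049))  crock out (array([0.5613, 0.2943]), np.float64(0.04743524013921439), 30, np.float64(0.0002481507133258902))
```

I'm at the viewing limit, so I'll go on with numbers. The cup and crock centres agree within about 2 mm against 8 mm clearance. Lowering in stages with force checks.

move_arm(
  rows=[
    [0.0005, -0.0005, -0.005, 0, 0, 0, 0],
    [0.001, -0.0005, -0.011, 0, 0, 0, 0],
    [0.001, -0.0005, -0.018, 0, 0, 0, 0],
    [0.001, -0.0005, -0.024, 0, 0, 0, 0],
    [0.001, -0.0005, -0.03, 0, 0, 0, 0],
  ],
)

```text
clock: 20.4
ee_pos: [0.5333, 0.2947, 0.2177]
ee_rot: [-1.571, 0.006, -0.005]
force: [-0.4, -0.0, -1.4]
finger_gap: 0.0022
```

move_arm(
  rows=[
    [0, 0, -0.004, 0, 0, 0, 0],
    [0, 0, -0.008, 0, 0, 0, 0],
    [0, 0, -0.012, 0, 0, 0, 0],
    [0, 0, -0.016, 0, 0, 0, 0],
    [0, 0, -0.02, 0, 0, 0, 0],
  ],
)

```text
clock: 20.9
ee_pos: [0.5334, 0.2948, 0.1981]
ee_rot: [-1.571, 0.005, -0.005]
force: [0.2, 0.1, -0.7]
finger_gap: 0.0021
```

Run:
```python
from h import *
s=readout.observe();p=s["ee_pos"];w=capture("wrist");print(p,s["force"],s["moment"])
K,T=cam("wrist",s);g=cv2.cvtColor(w,cv2.COLOR_RGB2GRAY)
print("cup in",edges(g,K,T,p+[.028,-.0005,.012],.028,1,.88,1.12)," crock out",edges(g,K,T,[.5613,.294,.131],.048,-1,.9,1.1))
```

```text
[0.5334 0.2948 0.1981] [ 0.1824  0.1088 -0.7415] [ 0.0528  0.0578 -0.0175]
cup in (array([0.5607, 0.2949]), np.float64(0.028282633156211993), 43, np.float64(0.00029110062464421025))  crock out (array([0.5615, 0.293 ]), np.float64(0.0483843029609099), 31, np.float64(0.00042516094936143105))
```

move_arm(
  rows=[
    [0, 0, -0.006, 0, 0, 0, 0],
    [0, 0, -0.013, 0, 0, 0, 0],
    [0, 0, -0.02, 0, 0, 0, 0],
    [0, 0, -0.026, 0, 0, 0, 0],
    [0, 0, -0.03, 0, 0, 0, 0],
  ],
)

```text
clock: 21.45
ee_pos: [0.5331, 0.2947, 0.1675]
ee_rot: [-1.571, 0.006, -0.005]
force: [-1.1, 0.4, -0.5]
finger_gap: 0.0021
```

move_arm(
  rows=[
    [0, 0, -0.002, 0, 0, 0, 0],
    [0, 0, -0.004, 0, 0, 0, 0],
    [0, 0, -0.005, 0, 0, 0, 0],
    [0, 0, -0.006, 0, 0, 0, 0],
    [0, 0, -0.007, 0, 0, 0, 0],
  ],
)

```text
clock: 21.95
ee_pos: [0.5335, 0.2948, 0.1614]
ee_rot: [-1.571, 0.005, -0.006]
force: [0.6, 0.3, -2.2]
finger_gap: 0.0024
```

move_arm(
  rows=[
    [0, 0, -0.0005, 0, 0, 0, 0],
    [0, 0, -0.001, 0, 0, 0, 0],
    [0, 0, -0.0015, 0, 0, 0, 0],
    [0, 0, -0.002, 0, 0, 0, 0],
    [0, 0, -0.0025, 0, 0, 0, 0],
  ],
)

```text
clock: 22.45
ee_pos: [0.5334, 0.2948, 0.1588]
ee_rot: [-1.571, 0.005, -0.005]
force: [0.0, 0.9, -1.2]
finger_gap: 0.0024
```

move_arm(
  rows=[
    [0, 0, -0.0005, 0, 0, 0, 0],
    [0, 0, -0.001, 0, 0, 0, 0],
    [0, 0, -0.0015, 0, 0, 0, 0],
    [0, 0, -0.002, 0, 0, 0, 0],
    [0, 0, -0.0025, 0, 0, 0, 0],
  ],
)

```text
clock: 22.95
ee_pos: [0.5334, 0.2948, 0.1563]
ee_rot: [-1.571, 0.005, -0.005]
force: [-0.8, -0.5, -1.1]
finger_gap: 0.0022
```

move_arm(
  rows=[
    [0, 0, -0.0004, 0, 0, 0, 0],
    [0, 0, -0.0008, 0, 0, 0, 0],
    [0, 0, -0.0012, 0, 0, 0, 0],
    [0, 0, -0.0015, 0, 0, 0, 0],
    [0, 0, -0.0015, 0, 0, 0, 0],
  ],
)

```text
clock: 23.45
ee_pos: [0.5335, 0.2949, 0.155]
ee_rot: [-1.571, 0.005, -0.006]
force: [0.3, 0.1, 0.4]
finger_gap: 0.0026
```

Contact is just beginning at the expected 0.155. One millimetre more, then release.

move_arm(
  rows=[
    [0, 0, -0.0003, 0, 0, 0, 0],
    [0, 0, -0.0006, 0, 0, 0, 0],
    [0, 0, -0.0009, 0, 0, 0, 0],
    [0, 0, -0.001, 0, 0, 0, 0],
    [0, 0, -0.001, 0, 0, 0, 0],
  ],
)

```text
clock: 23.95
ee_pos: [0.534, 0.295, 0.1549]
ee_rot: [-1.57, 0.004, -0.007]
force: [-0.7, -2.0, 10.9]
finger_gap: 0.0025
```

move_arm(
  rows=[
    [0, 0, 0.0008, 0, 0, 0, 0.05],
    [0, 0, 0.001, 0, 0, 0, 0.15],
    [0, 0, 0.001, 0, 0, 0, 0.3],
    [0, 0, 0.001, 0, 0, 0, 0.4],
    [0, 0, 0.001, 0, 0, 0, 0.4],
  ],
)

```text
clock: 24.45
ee_pos: [0.5333, 0.2948, 0.1547]
ee_rot: [-1.571, 0.006, -0.005]
force: [1.0, 0.4, -0.1]
finger_gap: 0.0341
```

move_arm(
  rows=[
    [0, 0, 0.012, 0, 0, 0, 0.4],
    [0, 0, 0.035, 0, 0, 0, 0.4],
    [0, 0, 0.06, 0, 0, 0, 0.4],
    [0, 0, 0.085, 0, 0, 0, 0.4],
    [0, 0, 0.1, 0, 0, 0, 0.4],
  ],
)

```text
clock: 24.95
ee_pos: [0.5337, 0.295, 0.2578]
ee_rot: [-1.57, 0.003, -0.007]
force: [0.1, -0.5, -1.1]
finger_gap: 0.034
```

Run:
```python
from h import *
s=readout.observe();p=s["ee_pos"];w=capture("wrist");print(p,s["ee_rot"],s["force"],s["finger_gap"])
K,T=cam("wrist",s);g=cv2.cvtColor(w,cv2.COLOR_RGB2GRAY);np.save("w12.npy",w)
print("cup in",edges(g,K,T,[.561,.294,.167],.028,1,.88,1.12),"out",edges(g,K,T,[.561,.294,.167],.032,-1,.9,1.1)," crock out",edges(g,K,T,[.5613,.294,.131],.048,-1,.9,1.1),"pan out",edges(g,K,T,[.562,.293,.097],.059,-1,.93,1.07))
# dial: white pointer on black bar, grip height top .094 ; black mask on warmer
K,T=cam("top");t=capture("top");np.save("t12.npy",t)
for nm,im in(("old",np.load("top0.npy")),("new",t)):
    g=cv2.cvtColor(im,cv2.COLOR_RGB2GRAY);x0,y0=185,168
    roi=g[y0:210,x0:218].astype(float);print(nm);print(roi[4:40:1,2:30:1].astype(int) if nm=="new" else "")
```

```text
[0.5337 0.295  0.2578] [-1.5695  0.0035 -0.007 ] [ 0.0981 -0.4549 -1.0813] 0.034047533555958354
cup in (array([0.5622, 0.2952]), np.float64(0.027996240712750756), 60, np.float64(0.00018702080743058372)) out (array([0.5623, 0.2952]), np.float64(0.03161747315845533), 53, np.float64(0.0002631094832020175))  crock out (array([0.5612, 0.2942]), np.float64(0.047452486570056206), 48, np.float64(0.0002839113493172922)) pan out (array([0.5624, 0.2931]), np.float64(0.058649794604046096), 28, np.float64(0.0003625558230239822))
old

new
[[141 142 141 ... 121 143 146]
 [143 142 143 ... 121 125 124]
 [143 143 142 ...  95  93  93]
 ...
 [142 144 134 ... 100  95  96]
 [143 143 132 ... 128  99  94]
 [143 143 144 ... 144 127 124]]
```

The nest is verified: cup (.562,.295), crock (.561,.294) and pan (.562,.293), with the cup rim at the seated height. Now the dial.

move_arm(
  rows=[
    [0.001, -0.02, 0, 0, 0, 8, 0.5],
    [0.003, -0.055, 0, 0, 0, 16, 0.6],
    [0.005, -0.09, 0, 0, 0, 24, 0.7],
    [0.007, -0.125, 0, 0, 0, 32, 0.7],
    [0.009, -0.15, 0, 0, 0, 40, 0.7],
  ],
)

```text
clock: 25.55
ee_pos: [0.542, 0.1428, 0.2545]
ee_rot: [-1.501, -0.544, 0.545]
force: [0.4, -0.7, 0.4]
finger_gap: 0.0597
```

move_arm(
  rows=[
    [0, -0.013, -0.01, 0, 0, 8, 0.7],
    [0, -0.013, -0.025, 0, 0, 16, 0.7],
    [0, -0.013, -0.035, 0, 0, 24, 0.7],
    [0, -0.013, -0.035, 0, 0, 32, 0.7],
    [0, -0.013, -0.035, 0, 0, 36, 0.7],
  ],
)

```text
clock: 26.05
ee_pos: [0.5418, 0.1316, 0.2189]
ee_rot: [-1.315, -1.025, 1.027]
force: [-0.4, 0.0, 0.9]
finger_gap: 0.0593
```

move_arm(
  rows=[
    [0, 0, 0, 0, 0, 0, 0.7],
    [0, 0, 0, 0, 0, 0, 0.7],
    [0, 0, 0, 0, 0, 0, 0.7],
    [0, 0, 0, 0, 0, 0, 0.7],
    [0, 0, 0, 0, 0, 0, 0.7],
  ],
)

```text
clock: 26.55
ee_pos: [0.5424, 0.1318, 0.2198]
ee_rot: [-1.318, -1.022, 1.022]
force: [1.3, -0.3, -0.3]
finger_gap: 0.0599
```

Run:
```python
from h import *
s=readout.observe();p=s["ee_pos"];w=capture("wrist");M=R.from_rotvec(s["ee_rot"]).as_matrix();print(p,"jaw",np.degrees(np.arctan2(M[1,0],M[0,0])),s["qpos"],s["dq"][[0,5]],s["force"])
np.save("w13.npy",w);np.save("s13.npy",np.r_[p,s["ee_rot"]])
K,T=cam("wrist",s);g=cv2.cvtColor(w,cv2.COLOR_RGB2GRAY)
c=proj(K,T,[[.543,.132,.07]])[0];print(c)
m=np.zeros_like(g);cv2.circle(m,tuple(int(x) for x in c),60,255,-1)
dk=((g<45)&(m>0)).astype(np.uint8);n,l,st,ce=cv2.connectedComponentsWithStats(dk)
for i in range(1,n):
    if st[i,4]>15:print("dark",st[i],ce[i],ray(K,T,[ce[i]],.05)[0,:2],ray(K,T,[ce[i]],.09)[0,:2])
i=1+np.argmax(st[1:,4]);hull=cv2.convexHull(np.argwhere(l==i)[:,::-1].astype(np.int32));hm=np.zeros_like(g);cv2.fillConvexPoly(hm,hull,1)
hm=cv2.erode(hm,np.ones((3,3)))
y,x=np.nonzero((hm>0)&(g>75));print("white n",len(x))
n,l,st,ce=cv2.connectedComponentsWithStats(((hm>0)&(g>75)).astype(np.uint8))
for i in range(1,n):
    if st[i,4]>3:
        yy,xx=np.nonzero(l==i);P=ray(K,T,np.c_[xx,yy],.094)[:,:2];mu=P.mean(0);u,sv,vt=np.linalg.svd(P-mu)
        print(st[i],ce[i],mu,"dir",np.degrees(np.arctan2(vt[0,1],vt[0,0])),sv)
```

```text
[0.5424 0.1318 0.2198] jaw 75.5771618371113 [ 0.2384  0.3358  0.1153  1.3503 -0.      0.4901] [ 0.0001 -0.0055] [ 1.3043 -0.3037 -0.261 ]
[254.4034 176.0666]
dark [ 227  143   65   69 3103] [258.989  174.8495] [0.5477 0.1357] [0.5382 0.1375]
dark [305 157   7   4  19] [308.1579 158.5263] [0.5436 0.1886] [0.5347 0.1838]
white n 96
[257 153   5  25  91] [259.044  165.0769] [0.5287 0.1399] dir -10.607767288233372 [0.0632 0.0089]
[270 203   3   4   5] [270.8 204.6] [0.5672 0.1413] dir -47.556808335589764 [0.0026 0.0006]
```

Run:
```python
from h import *
v=np.load("s13.npy");K,T=cam("wrist",dict(ee_pos=v[:3],ee_rot=v[3:]));g=cv2.cvtColor(np.load("w13.npy"),cv2.COLOR_RGB2GRAY)
bl=cv2.morphologyEx(g,cv2.MORPH_BLACKHAT,np.ones((11,11)));n,l,st,ce=cv2.connectedComponentsWithStats((bl>35).astype(np.uint8))
A=np.array([.544,.135]);S=[]
for i in range(1,n):
    P=ray(K,T,[ce[i]],.05)[0,:2];d=np.linalg.norm(P-A)
    if .04<d<.075 and 8<st[i,4]<250:
        print(ce[i].round(1),st[i,4],P,d,"ang",np.degrees(np.arctan2(*(P-A)[::-1])))
        if st[i,4]<45:S.append(P)
S=np.array(S);print(circ(S))
# disc outer (grey skirt / black) circle fits at z .05 ..064
for z in(.052,.06,.064):print(z,edges(g,K,T,[.544,.135,z],.032,1,.7,1.4,3))
Kt,Tt=cam("top");f=135/800
q=(np.array([(550,320),(543,372)])+.5)*f+[104.5,134.5];P=ray(Kt,Tt,q,.094)[:,:2];print("top pointer",P,np.degrees(np.arctan2(*(P[0]-P[1])[::-1])))
for z in(.06,.064):print("top disc",ray(Kt,Tt,[(np.array([566,316])+.5)*f+[104.5,134.5]],z))
```

```text
[254.7 121.5] 26 [0.494 0.145] 0.05100760338269951 ang 168.6960340797796
[272.4 123.1] 24 [0.4999 0.1616] 0.05145999526029293 ang 148.9119594398303
[288.3 130.9] 26 [0.5113 0.1752] 0.051809921045275896 ang 129.1418043552027
[300.6 143. ] 21 [0.5262 0.1844] 0.05254924841930313 ang 109.79100131535354
[315.2 156.6] 153 [0.5434 0.196 ] 0.0609606638575196 ang 90.52759043642175
[308.  175.5] 24 [0.5611 0.1848] 0.052630875569011255 ang 71.04415833969973
[303.  191.2] 24 [0.5764 0.1763] 0.0525062174564174 ang 51.856029371763256
(array([0.5444, 0.1365]), np.float64(0.05106390655071695))
0.052 (array([0.5441, 0.1297]), np.float64(0.039234380308781375), 31, np.float64(0.0007034473894642205))
0.06 (array([0.546 , 0.1307]), np.float64(0.03762029979965654), 28, np.float64(0.0005778755527122839))
0.064 (array([0.5436, 0.1302]), np.float64(0.03754411118042916), 33, np.float64(0.0009815297758521847))
top pointer [[0.5412 0.1369]
 [0.5184 0.1391]] -5.553151326710191
top disc [[0.5456 0.1344 0.06  ]]
top disc [[0.5453 0.1339 0.064 ]]
```

All seven marks were found: circle centre (.5444, .1365), the zero mark at about 170.6° and the long mark at about 90.8° (59.5 mm out, as specified). The pointer is at about 169°, so it needs roughly 78° clockwise. Aligning the jaws across the bar and descending.

move_arm(
  rows=[
    [0.002, 0.0045, -0.02, 0, 0, 3.4, 0.55],
    [0.002, 0.0045, -0.05, 0, 0, 3.4, 0.5],
    [0.002, 0.0045, -0.08, 0, 0, 3.4, 0.5],
    [0.002, 0.0045, -0.1, 0, 0, 3.4, 0.5],
    [0.002, 0.0045, -0.11, 0, 0, 3.4, 0.5],
  ],
  squeeze=30,
)

```text
clock: 27.1
ee_pos: [0.5434, 0.1361, 0.108]
ee_rot: [-1.293, -1.065, 1.068]
force: [-0.1, -1.0, -0.3]
finger_gap: 0.0427
```

move_arm(
  rows=[
    [0, 0, -0.008, 0, 0, 0, 0.5],
    [0, 0, -0.016, 0, 0, 0, 0.5],
    [0, 0, -0.021, 0, 0, 0, 0.5],
    [0, 0, -0.021, 0, 0, 0, 0.4],
    [0, 0, -0.021, 0, 0, 0, 0.3],
  ],
)

```text
clock: 27.6
ee_pos: [0.5446, 0.1364, 0.0892]
ee_rot: [-1.294, -1.067, 1.066]
force: [-0.3, -0.1, 0.0]
finger_gap: 0.0259
```

move_arm(
  rows=[
    [0, 0, 0, 0, 0, 0, 0.2],
    [0, 0, 0, 0, 0, 0, 0.05],
    [0, 0, 0, 0, 0, 0, 0.05],
    [0, 0, 0, 0, 0, 0, 0.05],
    [0, 0, 0, 0, 0, 0, 0.05],
  ],
)

```text
clock: 28.1
ee_pos: [0.5444, 0.1363, 0.0888]
ee_rot: [-1.294, -1.067, 1.067]
force: [-0.0, 0.3, 0.5]
finger_gap: 0.0042
```

Run:
```python
from h import *
s=readout.observe();M=R.from_rotvec(s["ee_rot"]).as_matrix();print(s["ee_pos"],"jaw",np.degrees(np.arctan2(M[1,0],M[0,0])),s["qpos"],s["force"],s["moment"],s["finger_gap"])
```

```text
[0.5444 0.1363 0.0888] jaw 79.01354089227708 [ 0.2454  0.3982 -0.1313  1.0412 -0.      0.4371] [-0.032   0.3225  0.5023] [-0.0202 -0.0123 -0.0086] 0.0042352952038153275
```

move_arm(
  rows=[
    [0, 0, 0, 0, 0, 0, 0],
    [0, 0, 0, 0, 0, 0, 0],
    [0, 0, 0, 0, 0, 0, 0],
    [0, 0, 0, 0, 0, 0, 0],
    [0, 0, 0, 0, 0, 0, 0],
  ],
  squeeze=50,
)

```text
clock: 28.6
ee_pos: [0.5444, 0.1363, 0.0888]
ee_rot: [-1.294, -1.067, 1.067]
force: [-1.3, 0.3, -0.1]
finger_gap: -0.0001
```

Run:
```python
from h import *
s=readout.observe();M=R.from_rotvec(s["ee_rot"]).as_matrix();p=s["ee_pos"];print(p,"jaw",np.degrees(np.arctan2(M[1,0],M[0,0])),s["force"],s["moment"],s["finger_gap"])
w=capture("wrist");np.save("w14.npy",w);K,T=cam("wrist",s);g=cv2.cvtColor(w,cv2.COLOR_RGB2GRAY)
# pad inner faces: sample along jaw direction at tool points just inside view
for h in(-.005,0,.005,.01):
    L=[p+M@np.array([x,h,.012]) for x in np.arange(-.03,.0301,.002)];q=proj(K,T,L)
    print(h,q[0].round(),q[-1].round(),cv2.remap(g,q[:,0:1].astype(np.float32),q[:,1:2].astype(np.float32),1).ravel())
sc=capture("scene");np.save("sc14.npy",sc);Ks,Ts=cam("scene")
print(proj(Ks,Ts,[p,[.5444,.1365,.064],[.5444,.1365,.094]]))
hs=cv2.cvtColor(w,cv2.COLOR_RGB2HSV)
c=proj(K,T,[[.5287,.1399,.094]])[0];print("pointer expected px",c);x,y=c.astype(int);print(g[y-12:y+13:2,x-14:x+15:2])
```

```text
[0.5444 0.1363 0.0888] jaw 79.0163791440603 [-1.2893  0.3072 -0.0764] [ 0.017  -0.0181 -0.0401] -8.450379763761251e-05
-0.005 [192. 226.] [315. 226.] [ 65  63  61  11  17  10  13   4   8   7  10  10   9   6  18 173  75  18
  18  19  18  19  20  20  14  19  16  20  31 113 114]
0 [194. 222.] [313. 222.] [ 65  64  25   8  11  11   7  11  13   9  10  14  13  11  18 173  85  19
  21  17  17  17  17  19  20  17  18  20  15  92 114]
0.005 [196. 219.] [311. 218.] [ 68  65  17  12  10   8  10   8   9  10  11   8  13  12  17 184  91  20
  21  14  18  16  18  17  19  17  18  17  17  55 114]
0.01 [198. 215.] [309. 215.] [ 68  55  17  13  17  11  11   9  10  13  13  11   9  11  11 190  97  21
  12  15  14  19  18  20  18  16  17  19  17  27 108]
[[308.3179 167.8896]
 [307.4472 174.2635]
 [308.5855 166.5003]]
pointer expected px [254.5653 218.3408]
[[  8  10  10  13  17  19 111 201 179  47  20  17  20  19  14]
 [ 13   7  12  10  11  18 110 202 178  52  20  19  18  20  13]
 [  8  11   9  11  18  21 112 205 180  51  19  22  15  18  12]
 [ 11  17  12  17  16  16 108 200 179  50  20  17  18  13  13]
 [  7  14  16  13  13  22 110 201 179  47  20  21  20  18  21]
 [  9  10   9  10  17  15 110 199 178  51  19  15  16  20  11]
 [  2  13  16  16  19  17 105 199 179  47  19  16  17  15  13]
 [ 10  10  16  16  17  17  87 191 180  50  17  18  19  18  15]
 [  1  14  14  11  20  17  86 191 179  51  18  17  16  21  13]
 [ 12   7  14  12  17  13  87 191 180  51  18  14  18  19  20]
 [ 12  12  11  11  18  18  88 192 179  44  16  20  15  17  20]
 [ 10  28  26  31  28  25  74 169 155  43  31  29  29  27  24]
 [ 39  70  65  71  71  64  36  55  46  48  69  70  74  73  56]]
```

Run:
```python
from h import *
K,_=cam("top");P=camera_params("wrist");K=P["intrinsics"];Mt=P["mount"]
print("shut");
for z in(0.,.011):
  for h in(-.01,0,.01,.017,.025):print(z,h,proj(K,Mt,[[-.007,h,z],[.007,h,z],[-.0425,h,z]]).round(1).ravel())
g=cv2.cvtColor(np.load("w14.npy"),cv2.COLOR_RGB2GRAY);print(g[196:262:2,226:286:2])
s=readout.observe();print(s["clock"])
```

```text
shut
0.0 -0.01 [239.1 252.8 267.9 252.8 166.2 252.9]
0.0 0 [240.  243.7 267.1 243.7 171.4 243.8]
0.0 0.01 [240.8 235.6 266.4 235.6 176.  235.7]
0.0 0.017 [241.3 230.5 265.9 230.4 179.  230.5]
0.0 0.025 [241.9 225.  265.5 225.  182.1 225.1]
0.011 -0.01 [238.8 231.9 268.1 231.9 164.4 232. ]
0.011 0 [239.7 223.9 267.3 223.9 169.8 224. ]
0.011 0.01 [240.6 216.8 266.6 216.8 174.6 216.9]
0.011 0.017 [241.1 212.3 266.1 212.3 177.6 212.3]
0.011 0.025 [241.6 207.5 265.6 207.5 180.8 207.6]
[[ 10  14   6  11   8  12   8  14   7  13  20  18  16  65 131 115  33  20
   21  18  17  13  19  24  20  20  14  21  21  18]
 [ 15  18  14   7   9  18  11  10  10  16  14  19  14 105 199 176  46  19
   16  21  20  18  17  20  18  20  18  20  19  17]
 [ 18   7  14   9  13  10   9   5   9  11  15  16  13 108 202 179  49  18
   16  22  17  12  15  21  21  22  17  17  19  19]
 [ 11   3   5   7   7  10  13   7  12  10  14  12  18 108 202 182  50  13
   21  18  17  14  15  18  21  22  17  14  19  14]
 [  9  10  13   9  11  12  16   8   8  15  14  19  19 112 201 180  49  19
   16  17  19  15  21  18  16  19  15  15
[... 2815 characters left out ...]
18  17  11  39  78
   84  83  79  84  70  22  17  22  23  22  19  19]
 [ 17  18  10   9  16  20  51  81  83  82  83  81  66  17   9  15  43  81
   86  81  77  84  75  22  16  18  17  20  18  17]
 [ 14  15  12  11  17  20  56  80  81  69  73  78  69  19  12   6  40  80
   79  76  77  82  72  32  12  26  26  24  24  24]
 [ 18  11  14  18  11  16  60  82  82  72  68  74  62  18  10   6  42  83
   72  68  74  75  76  36   9  14  15  15  12  19]
 [ 14  15  16  14  12  22  66  80  80  78  73  68  48  19  15  16  37  81
   72  69  68  68  70  41  12  13  16  10  14   9]
 [ 19  10  14  18  16  19  64  69  79  83  83  75  55  19  12  12  35  73
   68  69  68  68  72  37  12  15   6  14  15  12]]
28.7
```

The fingers shut fully without meeting the bar. The pad tips in the image sit at about row 229, so they are really about 6 mm behind the TCP, not 17 mm ahead. That also explains the shallow grips and the cup miss. I'll reopen, go about 18 mm lower with force checks, and close.

move_arm(
  rows=[
    [0, 0, 0.004, 0, 0, 0, 0.3],
    [0, 0, 0.004, 0, 0, 0, 0.5],
    [0, 0, 0.004, 0, 0, 0, 0.5],
    [0, 0, 0, 0, 0, 0, 0.5],
    [0, 0, -0.005, 0, 0, 0, 0.5],
  ],
)

```text
clock: 29.2
ee_pos: [0.5444, 0.1363, 0.0835]
ee_rot: [-1.294, -1.067, 1.067]
force: [0.6, -0.1, 0.0]
finger_gap: 0.0428
```

move_arm(
  rows=[
    [0, 0, -0.002, 0, 0, 0, 0.5],
    [0, 0, -0.004, 0, 0, 0, 0.5],
    [0, 0, -0.006, 0, 0, 0, 0.5],
    [0, 0, -0.008, 0, 0, 0, 0.5],
    [0, 0, -0.01, 0, 0, 0, 0.5],
  ],
)

```text
clock: 29.7
ee_pos: [0.5444, 0.1363, 0.0737]
ee_rot: [-1.294, -1.067, 1.067]
force: [-0.0, 0.3, 1.2]
finger_gap: 0.0429
```

move_arm(
  rows=[
    [0, 0, 0, 0, 0, 0, 0.4],
    [0, 0, 0, 0, 0, 0, 0.3],
    [0, 0, 0, 0, 0, 0, 0.2],
    [0, 0, 0, 0, 0, 0, 0.05],
    [0, 0, 0, 0, 0, 0, 0.05],
  ],
  squeeze=40,
)

```text
clock: 30.2
ee_pos: [0.5445, 0.1364, 0.074]
ee_rot: [-1.294, -1.067, 1.067]
force: [-1.3, 0.4, 4.0]
finger_gap: 0.0127
```

move_arm(
  rows=[
    [0, 0, 0, 0, 0, 0, 0.05],
    [0, 0, 0, 0, 0, 0, 0.05],
    [0, 0, 0, 0, 0, 0, 0.05],
    [0, 0, 0, 0, 0, 0, 0.05],
    [0, 0, 0, 0, 0, 0, 0.05],
  ],
)

```text
clock: 30.7
ee_pos: [0.5445, 0.1364, 0.0741]
ee_rot: [-1.294, -1.067, 1.067]
force: [-1.2, 1.7, 5.1]
finger_gap: 0.0129
```

The bar is gripped (gap 13 mm). Turning clockwise about 78°.

move_arm(
  rows=[
    [0, 0, 0, 0, 0, -5, 0.05],
    [0, 0, 0, 0, 0, -11, 0.05],
    [0, 0, 0, 0, 0, -18, 0.05],
    [0, 0, 0, 0, 0, -25, 0.05],
    [0, 0, 0, 0, 0, -32, 0.05],
  ],
)

```text
clock: 31.2
ee_pos: [0.5448, 0.1369, 0.074]
ee_rot: [-1.474, -0.638, 0.637]
force: [0.6, 4.2, 2.3]
finger_gap: 0.0129
```

move_arm(
  rows=[
    [0, 0, 0, 0, 0, -7, 0.05],
    [0, 0, 0, 0, 0, -14, 0.05],
    [0, 0, 0, 0, 0, -21, 0.05],
    [0, 0, 0, 0, 0, -28, 0.05],
    [0, 0, 0, 0, 0, -34, 0.05],
  ],
)

```text
clock: 31.7
ee_pos: [0.5453, 0.1372, 0.0741]
ee_rot: [-1.562, -0.176, 0.173]
force: [4.7, 7.0, -0.4]
finger_gap: 0.0124
```

move_arm(
  rows=[
    [0, 0, 0, 0, 0, -4, 0.05],
    [0, 0, 0, 0, 0, -8, 0.05],
    [0, 0, 0, 0, 0, -11, 0.05],
    [0, 0, 0, 0, 0, -12, 0.05],
    [0, 0, 0, 0, 0, -12, 0.05],
  ],
)

```text
clock: 32.2
ee_pos: [0.5455, 0.1373, 0.0741]
ee_rot: [-1.569, -0.015, 0.012]
force: [5.2, 7.0, -1.4]
finger_gap: 0.0128
```

Run:
```python
from h import *
s=readout.observe();M=R.from_rotvec(s["ee_rot"]).as_matrix();print(s["ee_pos"],"jaw",np.degrees(np.arctan2(M[1,0],M[0,0])),s["force"],s["moment"],s["finger_gap"])
```

```text
[0.5455 0.1373 0.0741] jaw 0.994479080208968 [ 5.1938  6.9563 -1.4169] [ 1.4944 -1.2153  0.0079] 0.012799854776321765
```

move_arm(
  rows=[
    [0, 0, 0, 0, 0, 0, 0.2],
    [0, 0, 0, 0, 0, 0, 0.35],
    [0, 0, 0, 0, 0, 0, 0.5],
    [0, 0, 0.005, 0, 0, 0, 0.5],
    [0, 0, 0.02, 0, 0, 0, 0.5],
  ],
)

```text
clock: 32.7
ee_pos: [0.5435, 0.136, 0.0932]
ee_rot: [-1.571, -0.012, 0.016]
force: [-0.3, -0.7, 1.3]
finger_gap: 0.0428
```

move_arm(
  rows=[
    [0, 0, 0.03, 0, 0, 0, 0.6],
    [0, 0, 0.06, 0, 0, 0, 0.7],
    [0, 0, 0.09, 0, 0, 0, 0.7],
    [0, 0, 0.12, 0, 0, 0, 0.7],
    [0, 0, 0.135, 0, 0, 0, 0.7],
  ],
)

```text
clock: 33.2
ee_pos: [0.5449, 0.1364, 0.2319]
ee_rot: [-1.57, -0.016, 0.012]
force: [0.7, -0.0, -0.5]
finger_gap: 0.0595
```

move_arm(
  rows=[
    [0, 0, 0, 0, 0, 0, 0.7],
    [0, 0, 0, 0, 0, 0, 0.7],
    [0, 0, 0, 0, 0, 0, 0.7],
    [0, 0, 0, 0, 0, 0, 0.7],
    [0, 0, 0, 0, 0, 0, 0.7],
  ],
)

```text
clock: 33.7
ee_pos: [0.5441, 0.1362, 0.2282]
ee_rot: [-1.571, -0.013, 0.015]
force: [0.4, 0.5, 0.1]
finger_gap: 0.06
```

Run:
```python
from h import *
s=readout.observe();p=s["ee_pos"];w=capture("wrist");print(p,s["force"],s["dq"][0]);np.save("w15.npy",w)
K,T=cam("wrist",s);g=cv2.cvtColor(w,cv2.COLOR_RGB2GRAY)
c=proj(K,T,[[.5444,.1365,.08]])[0];hm=np.zeros_like(g);cv2.circle(hm,tuple(int(x) for x in c),26,1,-1)
n,l,st,ce=cv2.connectedComponentsWithStats(((hm>0)&(g>75)).astype(np.uint8));print("c",c)
for i in range(1,n):
    if st[i,4]>8:
        yy,xx=np.nonzero(l==i);P=ray(K,T,np.c_[xx,yy],.094)[:,:2];mu=P.mean(0);u,sv,vt=np.linalg.svd(P-mu)
        print(st[i],ce[i],mu,"dir",np.degrees(np.arctan2(vt[0,1],vt[0,0])),sv,"from axis",np.degrees(np.arctan2(*(mu-[.5444,.1365])[::-1])))
bl=cv2.morphologyEx(g,cv2.MORPH_BLACKHAT,np.ones((11,11)));n,l,st,ce=cv2.connectedComponentsWithStats((bl>35).astype(np.uint8));S=[]
for i in range(1,n):
    P=ray(K,T,[ce[i]],.05)[0,:2];d=np.linalg.norm(P-[.5444,.1365])
    if .045<d<.07 and 8<st[i,4]<250: print("mark",st[i,4],P,d,np.degrees(np.arctan2(*(P-[.5444,.1365])[::-1])))
print("cup in",edges(g,K,T,[.562,.295,.167],.028,1,.88,1.12),"crock",edges(g,K,T,[.5613,.294,.131],.048,-1,.9,1.1))
```

```text
[0.5441 0.1362 0.2282] [0.4228 0.5207 0.0948] -0.0001358788530782082
c [256.5168 174.9388]
[255 149   4  24  91] [256.4505 160.5495] [0.5439 0.1533] dir -89.33088097279175 [0.0593 0.0095] from axis 91.54785735645892
mark 155 [0.5432 0.1958] 0.059262880319458866 91.1777656763573
mark 23 [0.526  0.1843] 0.051232216037019294 111.02476937671494
mark 17 [0.5609 0.1844] 0.050645550901435736 71.01958996681317
mark 22 [0.5109 0.1755] 0.05141861909392663 130.68212353801644
mark 22 [0.5762 0.1762] 0.05087011259350767 51.33042401381441
mark 23 [0.4997 0.1614] 0.051194234691285596 150.83720633882757
mark 22 [0.4942 0.1449] 0.05089178761038698 170.51473945448572
mark 13 [0.5226 0.076 ] 0.06431319945868867 -109.78943474789085Traceback (most recent call last):
  File "<stdin>", line 14, in <module>
  File "h.py", line 29, in edges
    P=ray(K,T,np.array(pts),c0[2])
  File "h.py", line 12, in ray
    d=np.c_[(uv[:,0]-K[0,2])/K[0,0],(uv[:,1]-K[1,2])/K[1,1],np.ones(len(uv))]@T[:3,:3].T
             ~~^^^^^
IndexError: index 0 is out of bounds for axis 1 with size 0
```

The pointer is at 90.7 to 91.5° and the long mark at 91.2°, so it's within 1°. One last nest check with the top camera, then hand in.

Run:
```python
from h import *
from plant import ticket
K,T=cam("top");t=capture("top");g=cv2.cvtColor(t,cv2.COLOR_RGB2GRAY)
print("cup",edges(g,K,T,[.562,.295,.167],.028,1,.85,1.15),"crock",edges(g,K,T,[.5613,.294,.131],.048,-1,.9,1.1))
for n,im in(("start",np.load("top0.npy")),("now",t)):
    h=cv2.cvtColor(im,cv2.COLOR_RGB2HSV);m=(((h[...,0]<6)|(h[...,0]>174))&(h[...,1]>150)&(h[...,2]>70));y,x=np.nonzero(m[230:280,300:345]);print(n,"clicker px",x.mean()+300,y.mean()+230)
print("coaster/tin px diff",np.abs(t.astype(int)-np.load("top0.npy"))[120:215,310:370].mean(),readout.observe()["force"])
print(ticket.close_job())
```

```text
Traceback (most recent call last):
  File "h.py", line 29, in edges
    P=ray(K,T,np.array(pts),c0[2])
  File "h.py", line 12, in ray
    d=np.c_[(uv[:,0]-K[0,2])/K[0,0],(uv[:,1]-K[1,2])/K[1,1],np.ones(len(uv))]@T[:3,:3].T
             ~~^^^^^
IndexError: index 0 is out of bounds for axis 1 with size 0
```

The arm blocks the top view, so I'll move it aside first.

move_arm(
  rows=[
    [0, -0.02, 0.01, 0, 0, 0, 0.7],
    [-0.01, -0.06, 0.02, 0, 0, 0, 0.7],
    [-0.02, -0.1, 0.03, 0, 0, 0, 0.7],
    [-0.03, -0.14, 0.03, 0, 0, 0, 0.7],
    [-0.04, -0.18, 0.03, 0, 0, 0, 0.7],
  ],
)

```text
clock: 34.3
ee_pos: [0.5039, -0.0451, 0.2591]
ee_rot: [-1.571, -0.015, 0.014]
force: [0.2, -0.7, 0.1]
finger_gap: 0.0597
```

move_arm(
  rows=[
    [-0.02, -0.04, 0, 0, 0, 0, 0.7],
    [-0.04, -0.07, 0, 0, 0, 0, 0.7],
    [-0.05, -0.09, 0, 0, 0, 0, 0.7],
    [-0.05, -0.1, 0, 0, 0, 0, 0.7],
    [-0.05, -0.1, 0, 0, 0, 0, 0.7],
  ],
)

```text
clock: 34.8
ee_pos: [0.4545, -0.1445, 0.2588]
ee_rot: [-1.571, -0.013, 0.012]
force: [0.8, 0.3, 0.7]
finger_gap: 0.0598
```

Run:
```python
from h import *
K,T=cam("top");t=capture("top");np.save("t20.npy",t);g=cv2.cvtColor(t,cv2.COLOR_RGB2GRAY)
def tr(*a):
    try:print(*a[:1],edges(g,K,T,*a[1:]))
    except Exception as e:print(a[0],"no edges")
tr("cup",[.562,.295,.167],.028,1,.85,1.15);tr("crock",[.5613,.294,.131],.048,-1,.9,1.1);tr("crock in",[.5613,.294,.131],.04,1,.9,1.1)
o=np.load("top0.npy")
for n,im in(("start",o),("now",t)):
    h=cv2.cvtColor(im,cv2.COLOR_RGB2HSV);m=((h[...,0]<6)|(h[...,0]>174))&(h[...,1]>150)&(h[...,2]>70);y,x=np.nonzero(m[230:280,300:345])
    print(n,"clicker",len(x),x.mean()+300 if len(x) else 0,y.mean()+230 if len(x) else 0)
s=readout.observe();print(s["ee_pos"],s["force"],np.abs(s["dq"]).max(),s["clock"])
```

```text
cup (array([0.5624, 0.2938]), np.float64(0.027343069434992522), 53, np.float64(0.0004942515237903686))
crock (array([0.5613, 0.2918]), np.float64(0.04710663871281689), 42, np.float64(0.0004617720593919467))
crock in (array([0.5619, 0.2923]), np.float64(0.04016495154078622), 41, np.float64(0.00047757600137119033))
start clicker 293 322.23890784982933 256.59044368600684
now clicker 0 0 0
[ 0.4547 -0.1436  0.2587] [0.3765 0.9793 0.169 ] 0.02609508757969688 34.85
```

```bash
python3 -c "
from plant import ticket
print(ticket.close_job())"
```

```text
the job is handed in; nothing more can be done
None
```

I handed the job in at about 35 s on the robot's clock. The crock is in the pan, the cup is in the crock, both set down and released, and the dial was turned afterwards.

**Last checks**
- **Nest, seen from the top camera:** the cup is at (.562, .294), the crock at (.561–.562, .292) and the pan at about (.562, .293), all in metres. The centres agree within about 2 mm, and the rims are at the heights expected for seated vessels.
- **Dial:** the pointer is at 90.7–91.5° and the long thick mark at 91.2°, so it is within about 1° (0.02 rad).
- **Arm:** it is clear of everything, with near-zero force.

**What failed or disagreed**
- **Fingertips:** in the images they sat about 6 mm behind the TCP, not 17 mm ahead as stated. Because of this, my first grasp across the cup slid off the rim (34 N on the tool, cup did not move), and my first close on the dial bar missed it. I then pinched the cup by its wall and gripped the bar lower.
- **Pan position:** the first top-view reading was about 9 mm off in y from the wrist views, because its outer wall looked like the rim. I used the wrist value.
- **Cup tilt:** one fit to the rim gave about 9°, but the base outline showed the cup upright.
- **Bystanders:** the arm hid the clicker in the final top picture, and I did not measure the coaster or tin at the end. The arm stayed clear of all three, and they showed no displacement in the earlier pictures.

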